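Make up two lost-wax casting flasks

ROBOT

A 6-joint arm with a two-finger parallel gripper is mounted at the origin on a cart in front of the work surface, level with it; the furniture and walls round the work are solid. World frame = base frame: x ahead of the robot, y to its left, z up, the work surface at z = 0. Lengths are in m, angles in rad, forces in N, time in s.
With the tool pointing down it reaches from about 0.35 to 0.775 m from the base axis. Payload 7.3 kg.
Tool frame: the origin (TCP) lies midway between the tips of the shut fingers; the grasp point (between the pads) lies 19 mm behind it (robot.grasp_offset is the z of the grasp point in the tool frame, in m); z points along the fingers, y is the direction in which the jaws open and shut (so a half turn about z gives the same grasp; the last joint's range is limited). The gripper opens to 92 mm and grips with 3 to 60 N. Pads are 19 mm wide; open, the fingers measure 130 mm over their backs; the gripper's body (75 mm by 190 mm) begins 47 mm behind the grasp point.
Start: joints at [-1.256, 0.342, 1.524, -0, 1.275, -0.146], TCP at [0.233, -0.47, 0.196] pointing down, gripper open.
Joint ranges: [-2.53, 2.53], [-0.77, 2.02], [0.04, 2.7], [-1, 4.14], [0.28, 2.66], [-3.11, 3.11]. Speed limits (rad/s): [2.57, 2.57, 3.14, 3.14, 3.14, 3.14].

INTERFACE

Orientations are given as [roll, pitch, yaw] about the fixed x, y, z axes, in that order (R = Rz(yaw) Ry(pitch) Rx(roll)).
In Python, from cell import observe, imaging, workorder, robot gives the robot as it stands. The module is installed in compiled form; this text tells all that it offers.
- The arm moves only by the tool send_rows, never from a script. Its argument "series" is a list of rows, each a list of 7 numbers: the shift along the tool's x, y, z in m, then the turn, a rotation vector about the tool's x, y, z in rad, then the closure, from 0 (fully open) to 1 (shut). A call has 1 to 5 rows; each row shifts and turns the commanded pose from where the row before left it, along the tool's axes as they then stand; what a row does not reach is not made up. A row lasts 1/12 s, in which the tool goes at most 41.7 mm and 7.16 degrees, less where a joint would pass 70% of its speed; a pose out of reach is approached as far as the arm can. A call is refused whole if a number of a shift passes 0.0417 or a number of a turn 0.125, either way. A call with a gripper value outside its range is refused whole. The fingers move at their own pace and stop on an object; "newtons" is the grip in N (left out, the last holds). Time passes only in rows, so rows that do not move let the fingers close. It gives the time, the measured TCP pose, the force and the opening at its end, in the units of the state.
- observe(): the state, without advancing time (a new reading comes with each control period).
- imaging.read_camera(name): name is "scene" or "top" or "wrist"; returns a dict with "color" (384x512x3 uint8, red, green, blue), "range_z" (384x512 float32, m along the optical axis (not along the pixel's ray), 0 where there is no reading), "vfov" (degrees; the focal length in pixels is half the picture's height over the tangent of half this angle, whatever the lens; pixels are square), "cx", "cy" (the principal point, pixels), "T" (4x4, takes a point from camera to world coordinates). Camera axes: x right, y down, z forward; pixel columns grow to the right and rows downward; lengths in m; the calibration is good to about 2 mm. A picture is of the moment at which its call begins.
- workorder.hand_in(): hands the job in, once; it reports no verdict.
The state is a dict: "time": time; "qpos": joint angles; "qvel": joint speeds; "joint_efforts": joint torques, N m; "tool_pos": TCP position; "tool_rot": TCP orientation; "contact_force": force on the tool from outside, world axes, zero at the start; "torque": the same for the moment, N m; "opening": finger opening in m.
Only numpy, scipy, OpenCV 4.12 (cv2) and the standard library are available. Lean on these libraries where they do the work, as an engineer would, in place of code of your own. Each camera call takes 0.05 s, during which the arm holds its last target.

TASK

Make up both casting flasks ready for investing: stand the tall wax tree with its button foot in the raised cup of the wide rubber base and the short tree in the cup of the narrow base, and only then lower the tall wide steel flask over the tall tree and the narrow flask over the short tree, right down inside the rim of its base. Do not knock the wax with the steel, and leave the low spare flask where it stands.

Things in the scene. Friction and masses are not known exactly. Their poses are not given: they have to be found in the camera images.
- wide_base: Wider of two dark rubber bases, 96 mm across its foot; stays put. Origin: centre of underside, on the bench; z up. Flared rim 19 mm high, 86 mm outside; inner diameter 68 mm at its floor (8 mm above bench), 76 mm at the top. In the middle a raised cup 36 mm across: top 20 mm, floor 14 mm above bench, inner diameter 24 mm at its floor, 30 mm at the top.
- narrow_base: Narrower dark rubber base, 72 mm foot, 74 mm across the rim; stays put. Origin: centre of underside, on the bench; z up. Heights and central cup as on the wide base (rim 19 mm, floor 8 mm, cup top 20 mm, cup floor 14 mm above bench); rim's inner diameter 56 mm at the floor, 64 mm at the top.
- tall_tree_mid (a point): Tall wax tree standing on the bench, 72 mm high, 40 g, dark blue-green: round upright sprue 10 mm thick on a button foot 20 mm in diameter, with two tiers of three small wax finger rings, 48 mm across in all. Rings end 46 mm above the foot; grasp the bare sprue above them. Point: on the axis half-way up, 36 mm above the foot; z up.
- short_tree_mid (a point): Short wax tree standing on the bench, 58 mm high, 40 g, same wax: round upright sprue 10 mm thick on a button foot 20 mm in diameter, with one tier of four tiny hoops, 36 mm across in all. Hoops end 26 mm above the foot; grasp the bare sprue above them. Point: on the axis half-way up, 29 mm above the foot; z up.
- wide_flask_mid (a point): Tall wide flask: perforated steel tube open at both ends, standing on end on the bench; outside diameter 62 mm, bore 57 mm, 90 mm high, 0.3 kg. Point: on its axis half-way up (45 mm above its lower edge); z along the axis. Belongs over the tall tree on the wide base.
- narrow_flask_mid (a point): Narrow flask: perforated steel tube open at both ends, standing on end on the bench; outside diameter 50 mm, bore 45 mm, 75 mm high, 0.2 kg. Point: on its axis half-way up (37.5 mm above its lower edge); z along the axis. Belongs over the short tree on the narrow base.
- low_flask_mid (a point): Low spare flask: perforated steel tube as wide as the tall wide flask (62 mm) but only 45 mm high, too low for either tree; stands on end on the bench. Point: on its axis half-way up (22.5 mm above its lower edge). Not used: leave it.
Mind the look-alikes: they are no part of the job. Leave any yellow look-alike of the part that bears wide_flask_mid alone.

How it is judged:
By the outcome, as a careful person would: the job done as asked, in the order asked, and still so for the second after the job is handed in, with the robot touching nothing.
It also fails if it takes over 136 s, if anything falls off the work surface, if the arm or the gripper's body presses on something with over 40 N, if the wrist force passes 120 N, or if a joint passes its speed limit or range.

## Working session

There is one attempt and no reset: what is moved stays moved. The work goes in short steps, Python scripts to look and compute and a tool call to move; the robot and the scene stay as the last step left them, time stands still between calls to the robot, and variables do not carry over. Pictures are saved under pics/ and viewed, and the job is handed in when it is done.

Besides the shell and the picture viewer there is one more tool, called after "Call:" by a JSON object that holds its "api" and its "payload". send_rows: Moves the arm, as the interface text tells. Its arguments: {"type":"object","properties":{"series":{"type":"array","items":{"type":"array","items":{"type":"number"}}},"newtons":{"type":"number"}},"required":["series"]}

```bash
mkdir -p pics
cat > h.py <<'E'
import numpy as np, cv2
from cell import observe, imaging, workorder, robot
def cam(n):
    c=imaging.read_camera(n); c['f']=c['color'].shape[0]/2/np.tan(np.radians(c['vfov'])/2); return c
def save(c,fn,crop=None,s=1):
    im=c['color'][:,:,::-1]
    if crop: im=im[crop[1]:crop[3],crop[0]:crop[2]]
    cv2.imwrite('pics/'+fn,cv2.resize(im,None,fx=s,fy=s,interpolation=cv2.INTER_CUBIC))
def ray(c,u,v,z):
    d=c['T'][:3,:3]@np.array([(u-c['cx'])/c['f'],(v-c['cy'])/c['f'],1]); o=c['T'][:3,3]
    return o+d*(z-o[2])/d[2]
def cloud(c):
    h,w=c['range_z'].shape; v,u=np.mgrid[:h,:w]; r=c['range_z']
    P=np.stack([(u-c['cx'])/c['f']*r,(v-c['cy'])/c['f']*r,r],-1)@c['T'][:3,:3].T+c['T'][:3,3]
    P[r==0]=np.nan; return P
E
python3 - <<'E'
from h import *
print(observe()); print(robot.grasp_offset)
for n in ('scene','top','wrist'):
    c=cam(n); save(c,n+'0.png',s=1.5); print(n,c['f'],c['cx'],c['cy'],c['T'].round(3).tolist())
E
```

```text
{'time': 0.0, 'qpos': array([-1.25598137e+00,  3.42755669e-01,  1.52502397e+00, -5.05637512e-05,
        1.27540021e+00, -1.45994853e-01]), 'qvel': array([ 1.06935251e-03, -4.40615510e-05,  6.54344976e-04,  7.87504608e-04,
        5.72999018e-04,  3.53211124e-04]), 'joint_efforts': array([ 1.56500249e-03, -4.31242347e+01, -2.44214505e+01,  7.17912731e-02,
        5.60877775e-02, -1.41909672e-04]), 'tool_pos': array([ 0.23331606, -0.46979095,  0.19512548]), 'tool_rot': array([-3.14001531e+00, -1.83064097e-04,  4.60824427e-01]), 'contact_force': array([-0.60559472,  0.25296902,  0.00167587]), 'torque': array([0.01441031, 0.00454199, 0.01164783]), 'opening': 0.09193891096525357}
-0.0188
scene 384.3788956766306 256.6074147352011 192.0266651440002 [[-0.892, -0.297, 0.342, 0.205], [-0.453, 0.588, -0.671, 0.716], [-0.002, -0.753, -0.658, 0.774], [0.0, 0.0, 0.0, 1.0]]
top 487.89992071605815 251.1695737990691 191.0011071292252 [[0.018, -0.981, 0.191, 0.282], [-1.0, -0.019, -0.006, 0.012], [0.01, -0.191, -0.982, 1.613], [0.0, 0.0, 0.0, 1.0]]
wrist 290.4199230071982 260.4561074482513 189.80515438406994 [[0.445, -0.861, -0.247, 0.301], [-0.896, -0.428, -0.122, -0.436], [-0.001, 0.275, -0.961, 0.385], [0.0, 0.0, 0.0, 1.0]]
```

View pics/scene0.png

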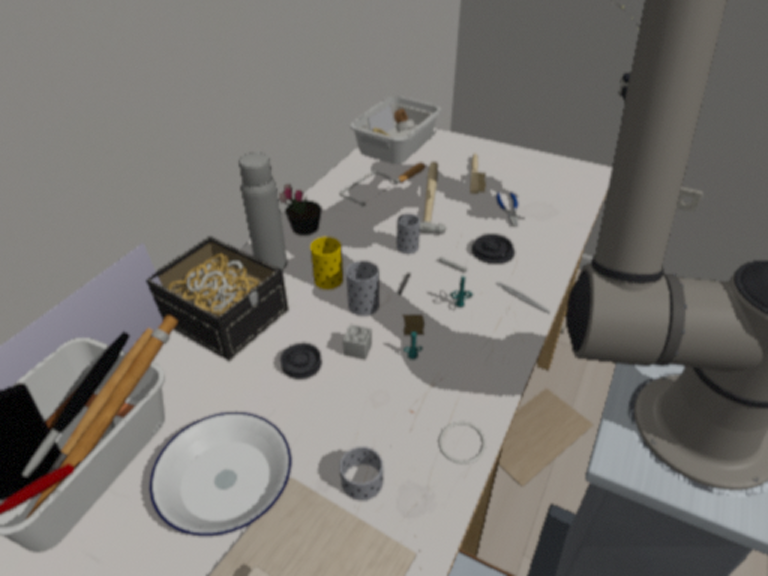

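View pics/top0.png

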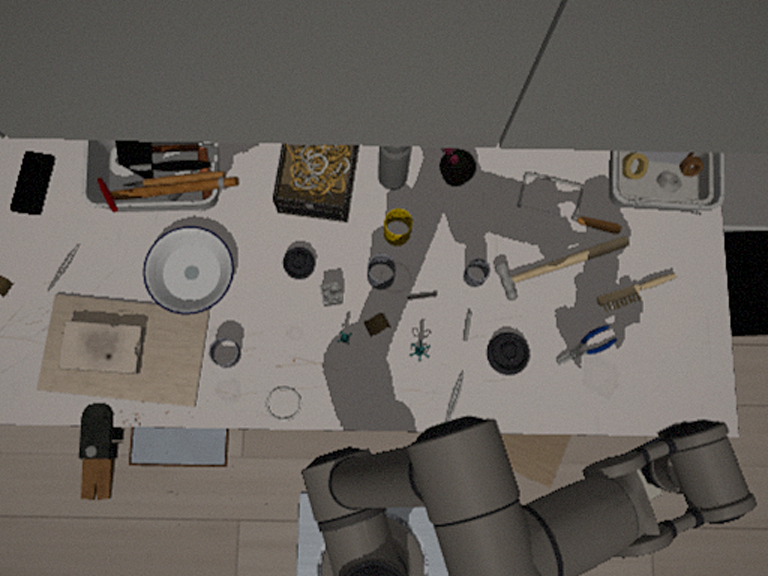

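View pics/wrist0.png

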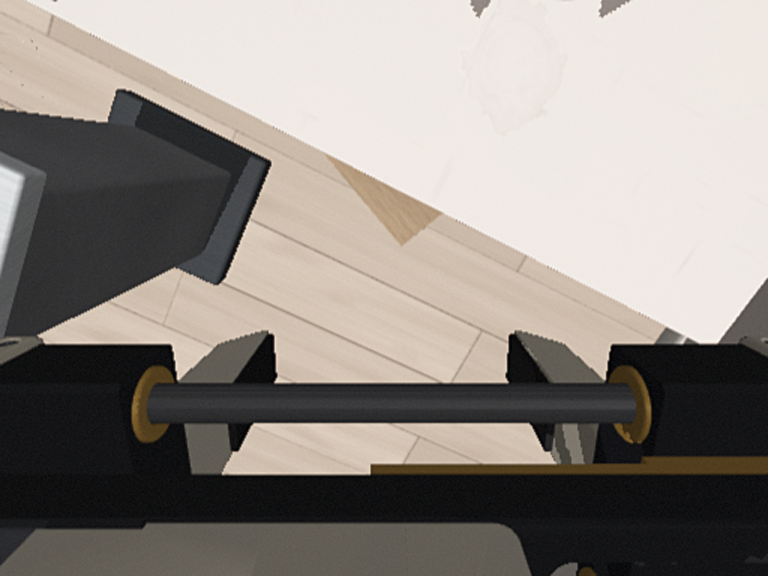

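The top view (1.5x pixels) shows the candidates:
- **Flasks:** grey tall wide at (380,270), yellow look-alike at (397,227), narrow grey at (476,270), low spare at (226,350).
- **Bases:** wide at (508,352), narrow at (299,262).
- **Trees:** (420,345) and (346,335).

Next I'll enlarge this and measure.

Run:
```python
from h import *
c=cam('top'); save(c,'topcrop.png',(180,130,370,260),4)
s=cam('scene'); save(s,'scenecrop.png',(170,130,370,260),4)
P=cloud(c);z=P[...,2]
Q=cloud(s)
print('bench z',np.nanmedian(z[240:270,200:215]),np.nanmedian(Q[260:280,260:290,2]))
# ROI by top px/1.5; object pixels above bench
for nm,(u,v),r in [('wflask',(253,180),20),('yellow',(265,151),20),('nflask',(317,181),16),('low',(150,234),18),('wbase',(339,235),18),('nbase',(199,175),18),('treeA',(280,230),20),('treeB',(230,223),16)]:
    sub=P[v-r:v+r,u-r:u+r].reshape(-1,3); k=sub[sub[:,2]>0.012]
    print(nm,len(k),'max z',k[:,2].max().round(3),'min',k.min(0).round(3),'max',k.max(0).round(3),'ctr ray',ray(c,u,v,0.0).round(3))
```

```text
bench z -0.0004590203719162522 -0.0009049886275122043
wflask 261 max z 0.095 min [ 0.588 -0.063  0.012] max [0.701 0.023 0.095] ctr ray [ 0.635 -0.004  0.   ]
yellow 274 max z 0.098 min [ 0.647 -0.072  0.012] max [0.752 0.004 0.098] ctr ray [ 0.737 -0.043  0.   ]
nflask 183 max z 0.083 min [ 0.598 -0.268  0.013] max [ 0.648 -0.192  0.083] ctr ray [ 0.636 -0.221  0.   ]
low 139 max z 0.056 min [0.394 0.297 0.012] max [0.502 0.394 0.056] ctr ray [0.445 0.333 0.   ]
wbase 269 max z 0.029 min [ 0.409 -0.333  0.012] max [ 0.496 -0.249  0.029] ctr ray [ 0.454 -0.292  0.   ]
nbase 235 max z 0.044 min [0.582 0.117 0.012] max [0.686 0.237 0.044] ctr ray [0.648 0.179 0.   ]
treeA 54 max z 0.076 min [ 0.43  -0.116  0.012] max [ 0.475 -0.074  0.076] ctr ray [ 0.467 -0.096  0.   ]
treeB 37 max z 0.062 min [0.465 0.021 0.012] max [0.516 0.085 0.062] ctr ray [0.487 0.07  0.   ]
```

View pics/topcrop.png

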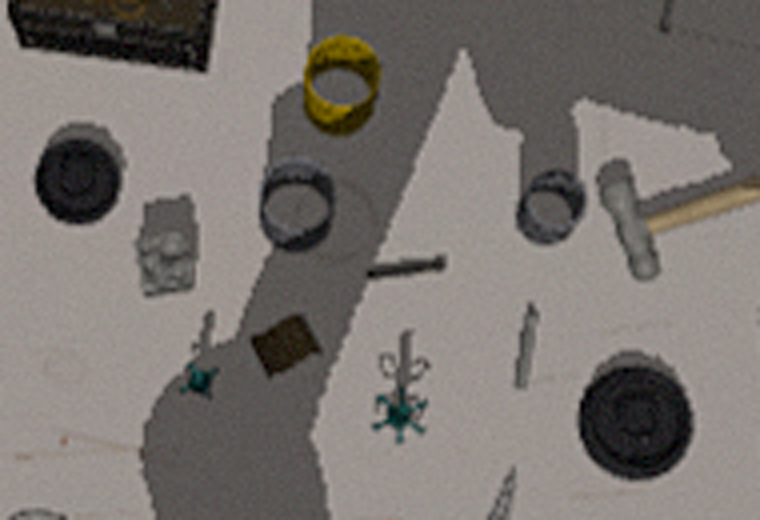

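View pics/scenecrop.png

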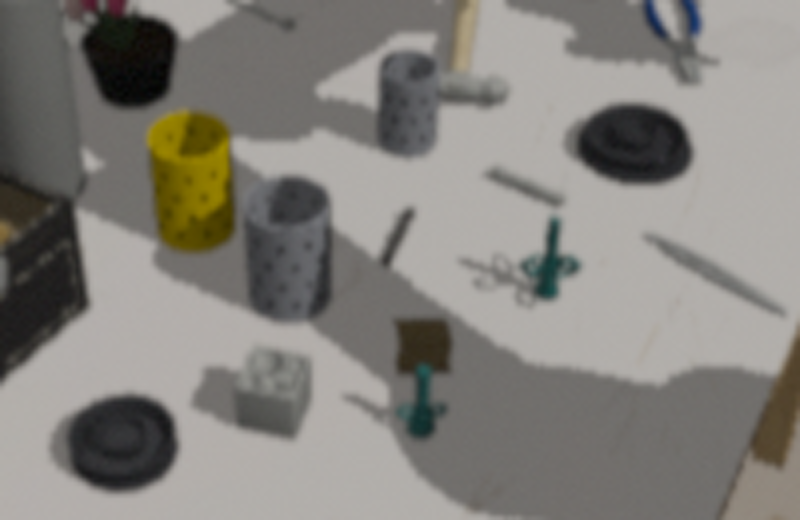

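Call:
{"api": "send_rows", "payload": {"series": [[0,0,-0.02,0,0,0.115,0],[0,0,-0.02,0,0,0.115,0],[0,0,-0.02,0,0,0.115,0],[0,0,-0.02,0,0,0.116,0]]}}

```text
time: 0.58
tool_pos: [0.2334, -0.47, 0.2766]
tool_rot: [-3.141, 0.0, -0.006]
contact_force: [0.0, -0.1, -0.8]
opening: 0.0916
```

Call:
{"api": "send_rows", "payload": {"series": [[0.02,-0.034,0,0,0,0,0],[0.02,-0.034,0,0,0,0,0],[0.02,-0.034,0,0,0,0,0],[0.02,-0.034,0,0,0,0,0],[0.02,-0.034,0,0,0,0,0]]}}

```text
time: 1.0
tool_pos: [0.3339, -0.2986, 0.2758]
tool_rot: [3.142, -0.0, -0.001]
contact_force: [-0.3, -0.2, 0.6]
opening: 0.0916
```

Call:
{"api": "send_rows", "payload": {"series": [[0.02,-0.034,0,0,0,0,0],[0.02,-0.034,0,0,0,0,0],[0.02,-0.034,0,0,0,0,0],[0.02,-0.034,0,0,0,0,0],[0.02,-0.034,0,0,0,0,0]]}}

```text
time: 1.42
tool_pos: [0.4341, -0.1284, 0.276]
tool_rot: [3.141, -0.0, -0.0]
contact_force: [0.7, -0.3, 0.7]
opening: 0.0919
```

Run:
```python
from h import *
c=cam('wrist'); save(c,'w1.png',s=1.5)
t=cam('top'); save(t,'t1.png',s=1.5)
b=c['color'].astype(int); m=(b[...,1]>b[...,0]+15)&(b[...,2]>b[...,0]+10)
n,l,st,ce=cv2.connectedComponentsWithStats(m.astype(np.uint8))
P=cloud(c)
for i in range(1,n):
    if st[i,4]>60:
        q=P[l==i]; q=q[~np.isnan(q[:,0])]
        print(st[i],ce[i],q.min(0).round(4),q.max(0).round(4))
        for zt in (0.072,0.058):
            k=q[abs(q[:,2]-zt)<0.004]
            if len(k)>5: print(zt,len(k),k.mean(0).round(4),np.median(k,0).round(4))
```

```text
[471 100  41  28 277] [490.54512635 112.22743682] [ 0.4796 -0.5018  0.0088] [ 0.5192 -0.4497  0.0164]
[113 117  26  20 265] [126.82641509 126.15471698] [ 0.4672  0.0565 -0.0008] [0.4952 0.1046 0.0608]
0.058 44 [0.4821 0.0704 0.0582] [0.4818 0.0706 0.0584]
[476 124  36  18 219] [494.63013699 133.91780822] [ 0.4582 -0.5112  0.0086] [ 0.4841 -0.4621  0.0154]
[224 128  28  33 257] [237.86381323 143.75875486] [ 0.4336 -0.1136 -0.0005] [ 0.4791 -0.0731  0.074 ]
0.072 45 [ 0.4565 -0.0938  0.0721] [ 0.4562 -0.0941  0.0725]
```

View pics/w1.png

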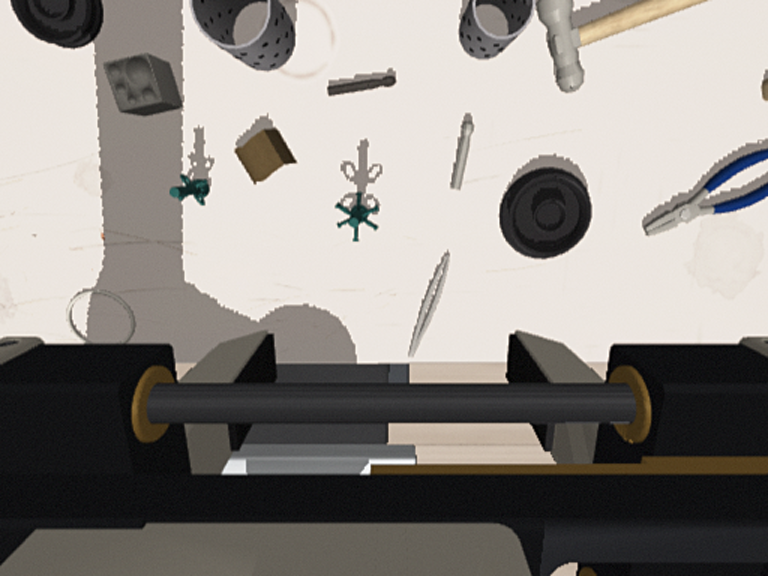

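View pics/t1.png

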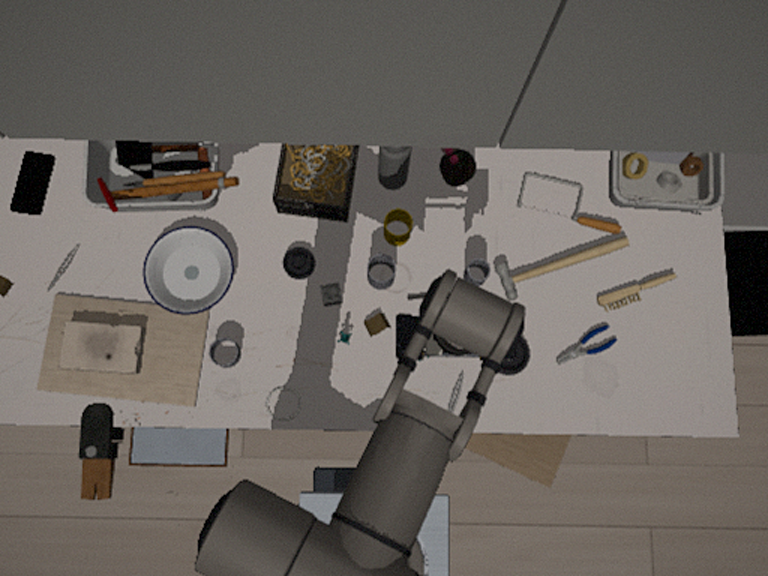

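```bash
cat >> h.py <<'E'
def fitc(p):
    A=np.c_[2*p[:,:2],np.ones(len(p))]; s=np.linalg.lstsq(A,(p[:,:2]**2).sum(1),rcond=None)[0]
    return s[:2],np.sqrt(s[2]+s[:2]@s[:2])
def ringfit(P,c0,zlo,zhi,rlo,rhi,it=6):
    q=P.reshape(-1,3); q=q[~np.isnan(q[:,0])]; c=np.array(c0,float)
    for _ in range(it):
        d=np.hypot(*(q[:,:2]-c).T); k=q[(q[:,2]>zlo)&(q[:,2]<zhi)&(d>rlo)&(d<rhi)]
        if len(k)<10: return None
        # distance-centred fit: angular-binned mean of points
        c,r=fitc(k)
    return c.round(4),round(r,4),len(k)
E
python3 - <<'E'
from h import *
c=cam('wrist'); P=cloud(c); np.save('P1.npy',P)
for nm,c0,zs,rs in [('wbase rim',(.453,-.291),(.016,.024),(.034,.047)),('wbase cup',(.453,-.291),(.017,.024),(.010,.021)),('nbase rim',(.64,.18),(.016,.024),(.028,.041)),('wflask',(.62,-.003),(.085,.095),(.025,.036)),('nflask',(.62,-.22),(.070,.08),(.018,.03))]:
    print(nm,ringfit(P,c0,*zs,*rs))
q=P.reshape(-1,3)
for nm,c0,h in [('tall',(.456,-.094),.072),('short',(.481,.07),.058)]:
    k=q[(abs(q[:,2]-h)<.0025)&(np.hypot(q[:,0]-c0[0],q[:,1]-c0[1])<.012)]; print(nm,len(k),k.mean(0),k.min(0),k.max(0))
t=cam('top'); P=cloud(t)
for nm,c0,zs,rs in [('nbase rim',(.64,.18),(.016,.026),(.028,.041)),('wflask',(.62,-.003),(.085,.098),(.025,.036)),('nflask',(.62,-.22),(.070,.085),(.018,.03))]:
    print('top',nm,ringfit(P,c0,*zs,*rs))
E
```

```text
wbase rim (array([ 0.4557, -0.2889]), np.float64(0.0391), 690)
wbase cup (array([ 0.4559, -0.2889]), np.float64(0.0154), 188)
nbase rim (array([0.6484, 0.1776]), np.float64(0.033), 373)
wflask (array([ 0.6235, -0.006 ]), np.float64(0.0292), 316)
nflask (array([ 0.6276, -0.2155]), np.float64(0.0234), 235)
tall 41 [ 0.45620216 -0.09366641  0.07245089] [ 0.45168992 -0.09767311  0.07095649] [ 0.46136371 -0.08948257  0.07361293]
short 44 [0.48241572 0.07076602 0.05827584] [0.47760577 0.06638586 0.05561703] [0.48703477 0.07495843 0.05977361]
top nbase rim (array([0.6435, 0.1773]), np.float64(0.0328), 83)
top wflask (array([ 0.619 , -0.0064]), np.float64(0.0295), 46)
top nflask (array([ 0.6232, -0.2163]), np.float64(0.0235), 41)
```

Call:
{"api": "send_rows", "payload": {"series": [[0.011,-0.017,0,0,0,0,0.4],[0.011,-0.017,0.03,0,0,0,0.4],[0,0,0.04,0,0,0,0.4],[0,0,0.04,0,0,0,0.4],[0,0,0.04,0,0,0,0.4]], "newtons": 12}}

```text
time: 2.03
tool_pos: [0.4551, -0.0978, 0.1246]
tool_rot: [3.141, -0.001, -0.002]
contact_force: [0.9, -0.3, -0.1]
opening: 0.0632
```

Run:
```python
from h import *
print(observe()['tool_pos'],observe()['opening'])
c=cam('wrist'); save(c,'w2.png',s=1.5); P=cloud(c);q=P.reshape(-1,3)
k=q[(q[:,2]>.0675)&(q[:,2]<.076)&(np.hypot(q[:,0]-.456,q[:,1]+.094)<.012)]; print(len(k),k.mean(0),k.min(0),k.max(0))
```

```text
[ 0.45510648 -0.09777088  0.12457635] 0.06319342691211592
104 [ 0.45677212 -0.09340377  0.07209903] [ 0.45186115 -0.09800082  0.06760723] [ 0.46089069 -0.08918057  0.07430393]
```

View pics/w2.png

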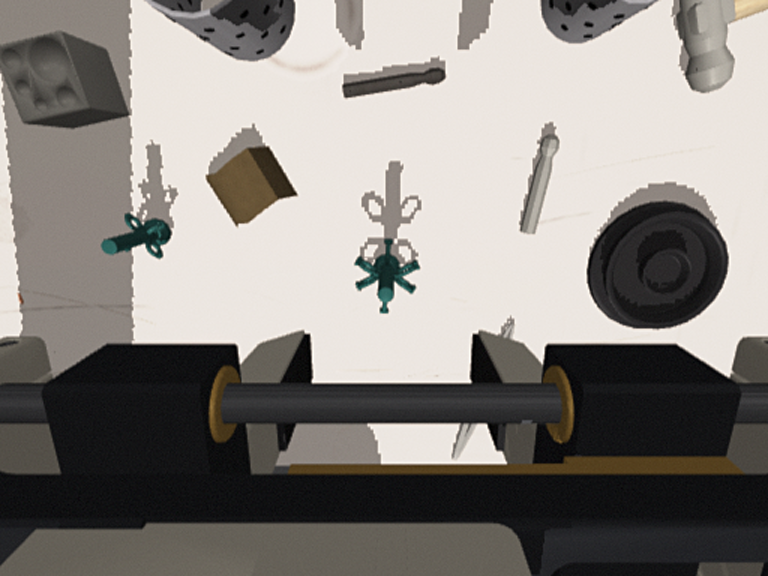

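Call:
{"api": "send_rows", "payload": {"series": [[0.001,-0.004,0.01,0,0,0,0.4],[0,0,0.03,0,0,0,0.4],[0,0,0.022,0,0,0,0.4],[0,0,0.01,0,0,0,0.4],[0,0,0,0,0,0,0.4]]}}

```text
time: 2.5
tool_pos: [0.455, -0.0934, 0.0527]
tool_rot: [-3.14, 0.004, -0.002]
contact_force: [-1.3, 0.5, 0.3]
opening: 0.0549
```

Run:
```python
from h import *
print(observe()['tool_pos'],observe()['opening'],observe()['contact_force'])
c=cam('wrist'); save(c,'w3.png',s=1.5); P=cloud(c);q=P.reshape(-1,3)
k=q[(q[:,2]>.0675)&(q[:,2]<.076)&(np.hypot(q[:,0]-.456,q[:,1]+.094)<.012)]; print(len(k),k.mean(0),k.min(0),k.max(0))
```

```text
[ 0.45504353 -0.09335446  0.05269045] 0.054910844165107095 [-1.29551184  0.54081432  0.33943612]
203 [ 0.45688076 -0.09328928  0.0720678 ] [ 0.45097237 -0.09771698  0.06752598] [ 0.46109885 -0.08866675  0.07459639]
```

View pics/w3.png

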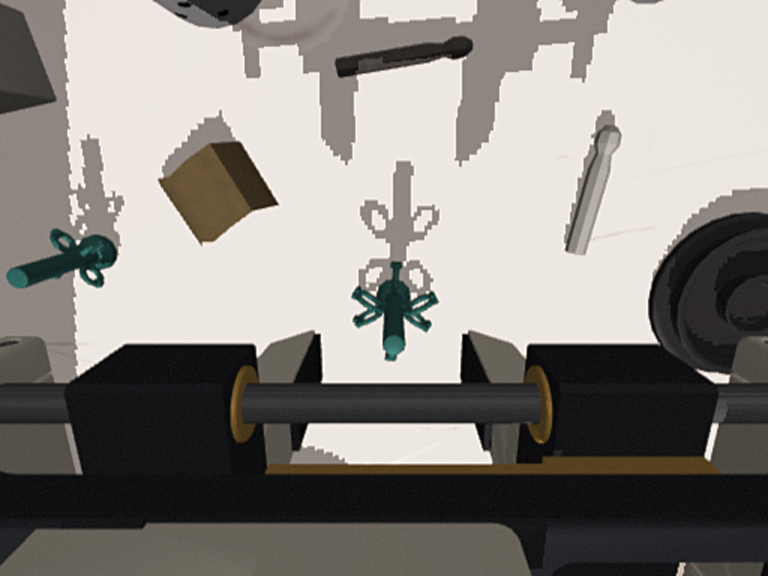

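Call:
{"api": "send_rows", "payload": {"series": [[0.001,0,0.002,0,0,0,1],[0,0,0,0,0,0,1],[0,0,0,0,0,0,1],[0,0,0,0,0,0,1],[0,0,0,0,0,0,1]], "newtons": 12}}

```text
time: 2.97
tool_pos: [0.4579, -0.0925, 0.0524]
tool_rot: [3.141, -0.001, -0.0]
contact_force: [-0.6, -0.2, -0.1]
opening: 0.0262
```

Call:
{"api": "send_rows", "payload": {"series": [[0,0,0,0,0,0,1],[0,0,0,0,0,0,1],[0,0,0,0,0,0,1]]}}

```text
time: 3.22
tool_pos: [0.4576, -0.0922, 0.0519]
tool_rot: [3.141, -0.0, -0.0]
contact_force: [0.4, 0.6, -0.8]
opening: 0.0061
```

Run:
```python
from h import *
print(observe()['tool_pos'],observe()['opening'],observe()['contact_force'])
c=cam('wrist'); save(c,'w4.png',s=1.5)
c=cam('scene'); save(c,'s4.png',(240,130,400,250),5)
```

```text
[ 0.45755595 -0.09224395  0.05189227] 0.006119772948332983 [ 0.35043238  0.55946975 -0.79696977]
```

View pics/w4.png

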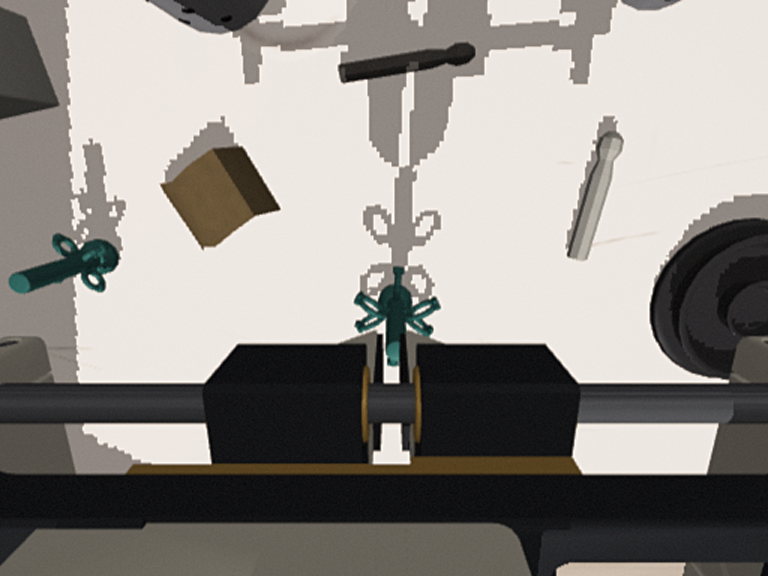

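View pics/s4.png

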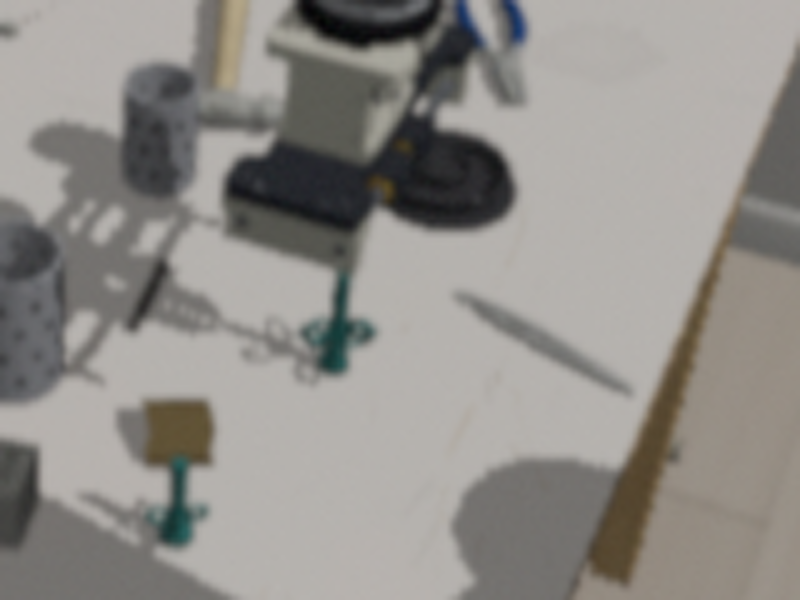

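Call:
{"api": "send_rows", "payload": {"series": [[0,0,0,0,0,0,1],[0,0,0,0,0,0,1]]}}

```text
time: 3.48
tool_pos: [0.4575, -0.0923, 0.0518]
tool_rot: [3.142, 0.0, -0.0]
contact_force: [-0.6, 0.3, 0.1]
opening: 0.0004
```

Run:
```python
from h import *
c=cam('wrist'); save(c,'w5.png',(180,140,340,320),4.4); P=cloud(c);q=P.reshape(-1,3)
k=q[(q[:,2]>.0675)&(q[:,2]<.076)&(np.hypot(q[:,0]-.456,q[:,1]+.094)<.03)]; print(len(k),k.mean(0),k.min(0),k.max(0))
for v in range(215,300,6): print(v,P[v,250:275:4].round(3).tolist()[2:5])
c=cam('scene'); save(c,'s5.png',(280,160,340,210),10)
```

```text
<stdin>:3: RuntimeWarning: Mean of empty slice.
  ret = um.true_divide(
Traceback (most recent call last):
ValueError: zero-size array to reduction operation minimum which has no identity
```

View pics/w5.png

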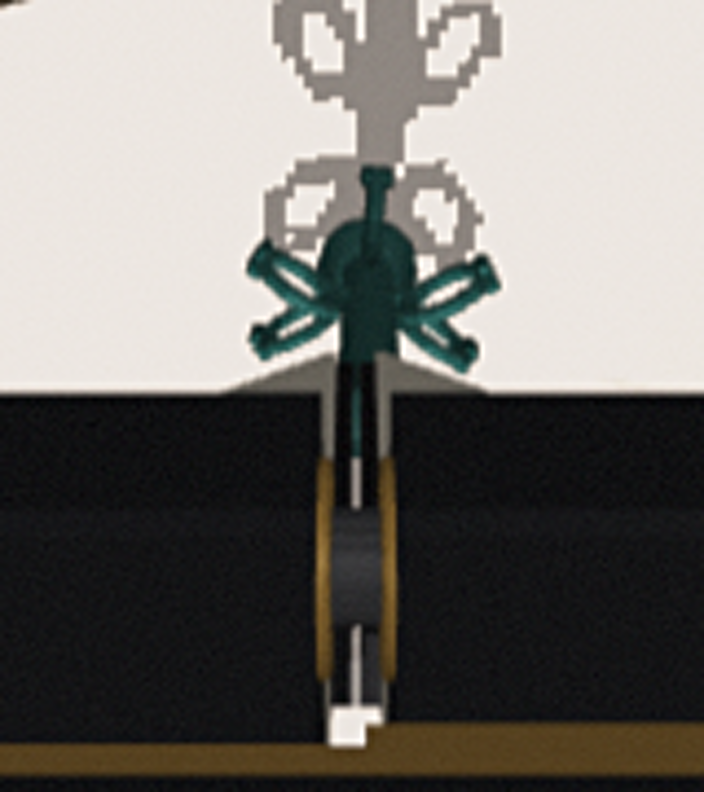

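Run:
```python
from h import *
c=cam('scene'); save(c,'s5.png',(270,150,350,210),9)
Q=cloud(c); b=c['color'].astype(int); m=(b[...,1]>b[...,0]+15)&(b[...,2]>b[...,0]+10)
q=Q[160:215,290:340][m[160:215,290:340]]; q=q[q[:,2]>0]
o=np.argsort(q[:,2])
for a in range(0,len(o),10): print(q[o[a:a+10]].mean(0).round(4))
```

```text
[ 0.4533 -0.0921  0.008 ]
[ 0.452  -0.0881  0.0173]
[ 0.4503 -0.0955  0.0227]
[ 0.4503 -0.0871  0.0268]
[ 0.4523 -0.0881  0.031 ]
[ 0.4502 -0.0884  0.0373]
[ 0.45   -0.0884  0.0455]
[ 0.4484 -0.0792  0.0731]
```

View pics/s5.png

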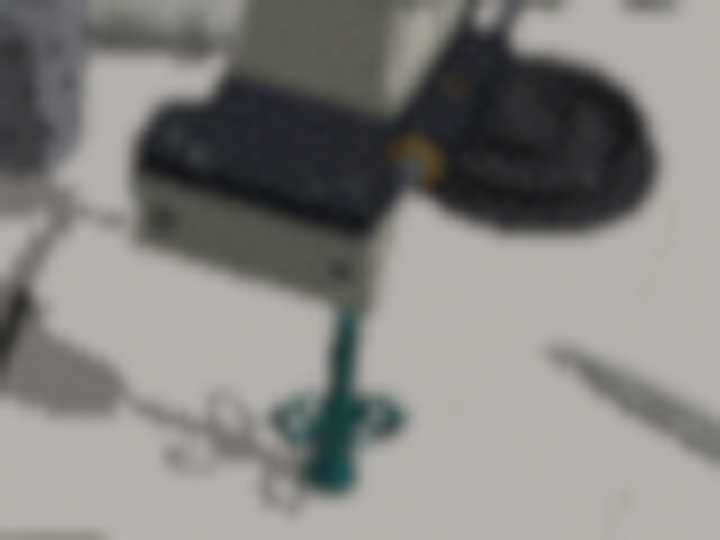

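Run:
```python
import cv2
a=cv2.imread('pics/w4.png')[240:480,300:500]; cv2.imwrite('pics/w4c.png',cv2.resize(a,None,fx=2.4,fy=2.4,interpolation=2))
a=cv2.imread('pics/w3.png')[240:480,220:560]; cv2.imwrite('pics/w3c.png',cv2.resize(a,None,fx=2.3,fy=2.3,interpolation=2))
```

```text
(no output)
```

View pics/w4c.png

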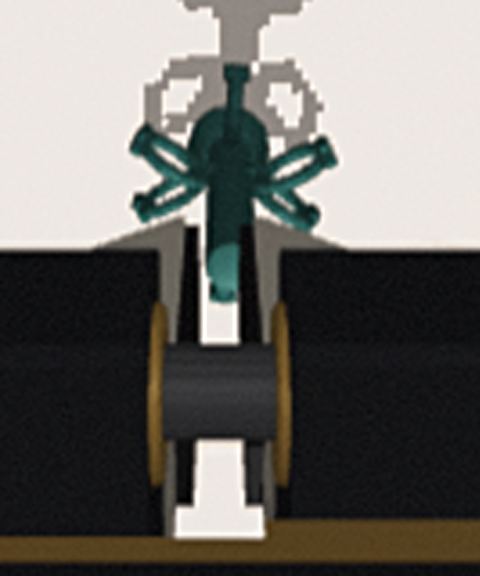

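View pics/w3c.png

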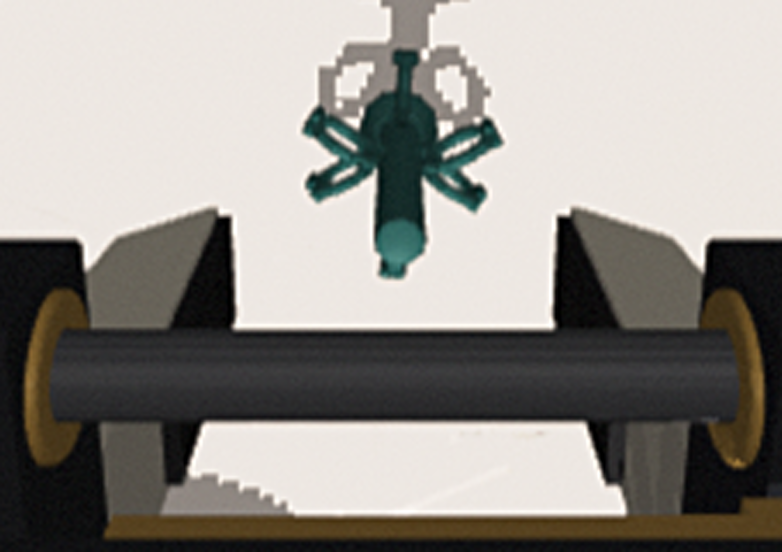

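Run:
```python
from h import *
c=cam('wrist'); o=observe(); print(o['tool_pos'],o['opening'])
Ti=np.linalg.inv(c['T']); t=o['tool_pos']
print('cam rel tcp',c['T'][:3,3]-t, c['T'][:3,:3].round(4).tolist())
for dx in(-.0095,.0095):
  for dy in (-.0275,0,.0275):
    for dz in (0,.019,.038):
      p=Ti@np.r_[t+[dx,dy,dz],1]; print(dx,dy,dz,(c['f']*p[0]/p[2]+c['cx']).round(1),(c['f']*p[1]/p[2]+c['cy']).round(1))
```

```text
[ 0.45752883 -0.09230236  0.05177508] 0.0005529097306310392
cam rel tcp [0.07569662 0.00120366 0.18979379] [[-0.0003, -0.9613, -0.2754], [-1.0, 0.0004, -0.0001], [0.0002, 0.2754, -0.9613]]
-0.0095 -0.0275 0 300.9 231.6
-0.0095 -0.0275 0.019 304.9 243.7
-0.0095 -0.0275 0.038 309.7 258.5
-0.0095 0 0 262.1 231.6
-0.0095 0 0.019 262.3 243.8
-0.0095 0 0.038 262.5 258.6
-0.0095 0.0275 0 223.4 231.6
-0.0095 0.0275 0.019 219.7 243.8
-0.0095 0.0275 0.038 215.4 258.6
0.0095 -0.0275 0 302.0 206.2
0.0095 -0.0275 0.019 306.1 216.2
0.0095 -0.0275 0.038 311.2 228.4
0.0095 0 0 262.2 206.3
0.0095 0 0.019 262.4 216.2
0.0095 0 0.038 262.6 228.4
0.0095 0.0275 0 222.4 206.3
0.0095 0.0275 0.019 218.6 216.2
0.0095 0.0275 0.038 213.9 228.4
```

Run:
```python
from h import *
c=cam('wrist'); P=cloud(c)
for v in range(216,262,3): print(v,[tuple(x) for x in P[v,[250,256,259,263,266,272]].round(3).tolist()])
c=cam('scene'); Q=cloud(c)
# finger lowest pts: non-teal, near
b=c['color'].astype(int)
for v in range(170,190,2): print(v,[(u,)+tuple(Q[v,u].round(3).tolist()) for u in (290,296,302,308)])
```

```text
216 [(0.45, -0.083, 0.027), (0.44, -0.087, 0.0), (0.459, -0.09, 0.05), (0.461, -0.093, 0.054), (0.46, -0.095, 0.052), (0.45, -0.1, 0.026)]
219 [(0.437, -0.082, 0.001), (0.437, -0.087, -0.0), (0.46, -0.09, 0.057), (0.46, -0.093, 0.059), (0.46, -0.095, 0.058), (0.437, -0.101, 0.001)]
222 [(0.47, -0.085, 0.088), (0.47, -0.089, 0.087), (0.468, -0.09, 0.083), (0.468, -0.093, 0.084), (0.47, -0.094, 0.089), (0.47, -0.098, 0.088)]
225 [(0.471, -0.085, 0.093), (0.468, -0.089, 0.088), (0.468, -0.09, 0.088), (0.469, -0.093, 0.088), (0.47, -0.094, 0.091), (0.47, -0.097, 0.093)]
228 [(0.47, -0.085, 0.096), (0.469, -0.089, 0.093), (0.468, -0.09, 0.092), (0.468, -0.093, 0.092), (0.47, -0.094, 0.096), (0.47, -0.097, 0.096)]
231 [(0.495, -0.088, 0.156), (0.469, -0.089, 0.097), (0.469, -0.09, 0.097), (0.468, -0.092, 0.097), (0.47, -0.094, 0.099), (0.495, -0.095, 0.156)]
234 [(0.495, -0.088, 0.158), (0.468, -0.089, 0.1), (0.469, -0.09, 0.101), (0.469, -0.092, 0.101), (0.47, -0.094, 0.104), (0.495, -0.095, 0.158)]
237 [(0.495, -0.088, 0.16), (0.468, -0.089, 0.104), (0.469, -0.09, 0.105), (0.469, -0.092,
[... 1719 characters left out ...]
04, 0.152), (296, 0.46, -0.005, 0.157), (302, 0.444, -0.004, 0.164), (308, 0.427, 0.001, 0.174)]
180 [(290, 0.537, -0.168, 0.003), (296, 0.46, -0.006, 0.15), (302, 0.443, -0.003, 0.159), (308, 0.429, -0.008, 0.161)]
182 [(290, 0.535, -0.165, -0.002), (296, 0.519, -0.174, -0.003), (302, 0.443, -0.004, 0.152), (308, 0.428, -0.006, 0.156)]
184 [(290, 0.531, -0.155, -0.002), (296, 0.514, -0.163, -0.001), (302, 0.498, -0.172, -0.002), (308, 0.427, -0.006, 0.149)]
186 [(290, 0.527, -0.147, -0.002), (296, 0.51, -0.154, -0.001), (302, 0.493, -0.16, 0.002), (308, 0.452, -0.09, 0.07)]
188 [(290, 0.524, -0.139, -0.003), (296, 0.506, -0.144, 0.0), (302, 0.49, -0.152, 0.001), (308, 0.451, -0.088, 0.064)]
```

The depth shows that the jaws shut above the sprue. The fingertips are at z≈0.085 while the reported TCP is 0.052, so the tips sit about 33 mm higher than reported. The tree is untouched. I'll open the jaws and go lower.

Call:
{"api": "send_rows", "payload": {"series": [[0,0,0,0,0,0,0.4],[0,0,0,0,0,0,0.4],[0,0,0,0,0,0,0.4],[0,0,0,0,0,0,0.4],[0,0,0,0,0,0,0.4]]}}

```text
time: 4.15
tool_pos: [0.4576, -0.0923, 0.0518]
tool_rot: [3.142, 0.0, -0.0]
contact_force: [0.1, -0.6, -0.3]
opening: 0.0292
```

Call:
{"api": "send_rows", "payload": {"series": [[0,0.001,0,0,0,0,0.4],[0,0,0,0,0,0,0.4],[0,0,0,0,0,0,0.4]]}}

```text
time: 4.4
tool_pos: [0.4576, -0.0934, 0.0518]
tool_rot: [3.141, -0.0, -0.0]
contact_force: [-0.0, 0.6, -0.8]
opening: 0.0492
```

Run:
```python
from h import *
o=observe();t=o['tool_pos'];print(t,o['opening'])
c=cam('wrist'); save(c,'w6.png',(130,140,390,320),3); P=cloud(c)
q=P.reshape(-1,3); k=q[(abs(q[:,1]-t[1])<.04)&(q[:,2]>.0765)&(q[:,2]<.125)&(abs(q[:,0]-t[0])<.02)]
L=k[k[:,1]>t[1]];R=k[k[:,1]<t[1]]
for s in (L,R): print(len(s),s.min(0)-t,s.max(0)-t, np.percentile(s,5,axis=0)-t)
k=q[(q[:,2]>.0695)&(q[:,2]<.076)&(np.hypot(q[:,0]-.456,q[:,1]+.094)<.012)]; print(len(k),k.mean(0),k.min(0),k.max(0))
```

```text
[ 0.4575786  -0.09338779  0.05183802] 0.04917558350936259
1138 [-0.00779392  0.02547819  0.03077446] [0.01343077 0.03999427 0.07316173] [-0.00085843  0.02571097  0.03550214]
1193 [-0.0077872  -0.03996561  0.03025336] [ 0.01321545 -0.02300369  0.07315373] [-0.00078594 -0.03737472  0.03537388]
188 [ 0.45665877 -0.09323507  0.07234595] [ 0.45164568 -0.09762239  0.06955473] [ 0.46092002 -0.08868493  0.07401297]
```

View pics/w6.png

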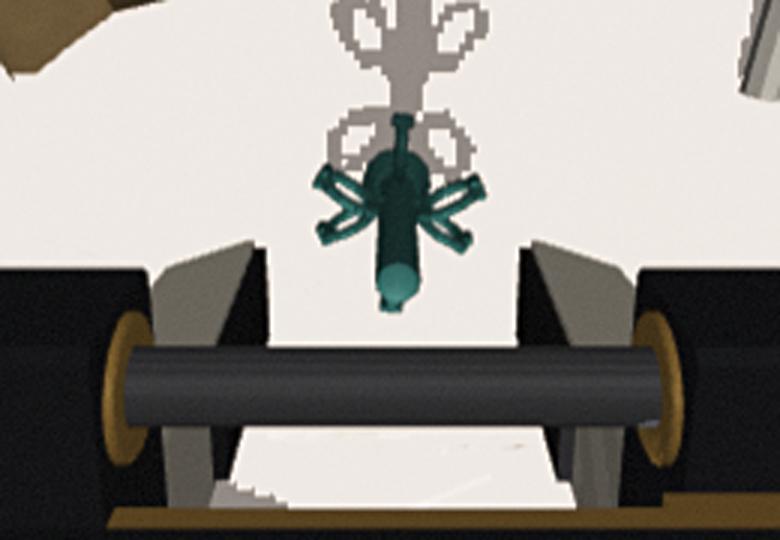

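Call:
{"api": "send_rows", "payload": {"series": [[-0.002,0,0.01,0,0,0,0.4],[0,0,0.015,0,0,0,0.4],[0,0,0.008,0,0,0,0.4],[0,0,0,0,0,0,1],[0,0,0,0,0,0,1]]}}

```text
time: 4.87
tool_pos: [0.4554, -0.0932, 0.0186]
tool_rot: [-3.141, 0.001, -0.0]
contact_force: [-1.0, 0.3, 0.5]
opening: 0.0461
```

Call:
{"api": "send_rows", "payload": {"series": [[0,0,0,0,0,0,1],[0,0,0,0,0,0,1],[0,0,0,0,0,0,1],[0,0,0,0,0,0,1],[0,0,0,0,0,0,1]]}}

```text
time: 5.28
tool_pos: [0.4557, -0.0934, 0.0191]
tool_rot: [3.141, -0.001, -0.0]
contact_force: [-0.9, 0.1, 0.0]
opening: 0.013
```

Call:
{"api": "send_rows", "payload": {"series": [[0,0,0,0,0,0,1],[0,0,0,0,0,0,1],[0,0,0,0,0,0,1]]}}

```text
time: 5.53
tool_pos: [0.4557, -0.0934, 0.019]
tool_rot: [3.141, -0.0, -0.0]
contact_force: [0.1, -0.1, 1.0]
opening: 0.0095
```

Run:
```python
from h import *
c=cam('wrist'); save(c,'w7.png',(130,140,390,320),3)
```

```text
(no output)
```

View pics/w7.png

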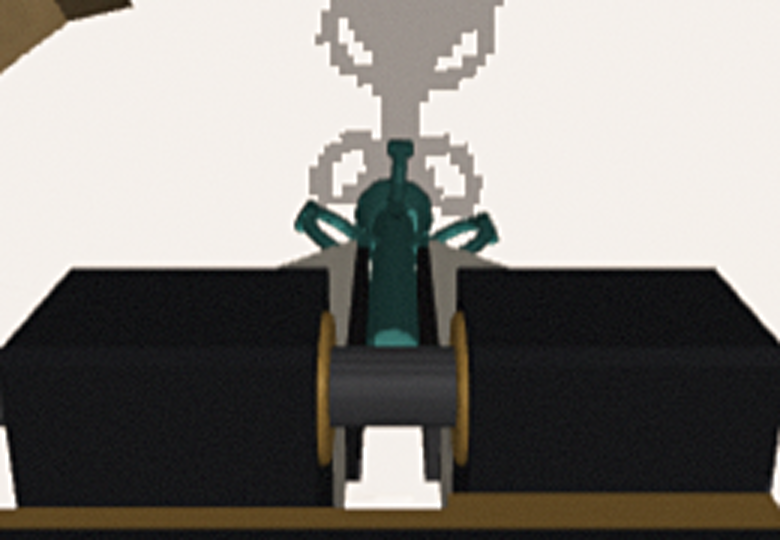

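Call:
{"api": "send_rows", "payload": {"series": [[0,0,-0.02,0,0,0,1],[0,0,-0.03,0,0,0,1],[0,0,-0.03,0,0,0,1],[0,0.02,0,0,0,0,1],[0,0.03,0,0,0,0,1]]}}

```text
time: 6.0
tool_pos: [0.4565, -0.1426, 0.1007]
tool_rot: [3.14, -0.003, 0.003]
contact_force: [0.5, 0.5, -1.1]
opening: 0.0094
```

Call:
{"api": "send_rows", "payload": {"series": [[0,0.03,0,0,0,0,1],[0,0.03,0,0,0,0,1],[0,0.03,0,0,0,0,1],[0,0.02,0,0,0,0,1],[0,0,0,0,0,0,1]]}}

```text
time: 6.42
tool_pos: [0.4555, -0.2571, 0.0986]
tool_rot: [3.14, -0.001, -0.003]
contact_force: [0.2, 0.4, 0.2]
opening: 0.0094
```

Run:
```python
from h import *
o=observe();t=o['tool_pos'];print(t,o['opening'],o['contact_force'])
c=cam('wrist'); save(c,'w8.png',s=1.5); P=cloud(c)
print(ringfit(P,(.456,-.289),.016,.024,.034,.047),ringfit(P,(.456,-.289),.017,.024,.010,.021))
```

```text
[ 0.45549945 -0.2571469   0.09864917] 0.009395569305818974 [0.17722901 0.42158258 0.17171981]
(array([ 0.4558, -0.2892]), np.float64(0.039), 1366) (array([ 0.4556, -0.2892]), np.float64(0.0154), 444)
```

View pics/w8.png

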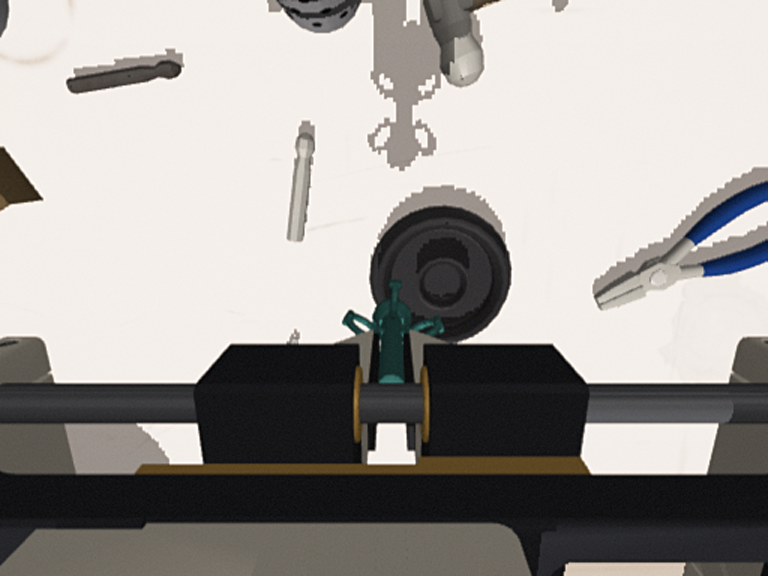

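```bash
cat >> h.py <<'E'
def wax(c,ctr,r=.06,zlo=-.01):
    b=c['color'].astype(int); m=(b[...,1]>b[...,0]+12)&(b[...,2]>b[...,0]+8)
    q=cloud(c)[m]; q=q[~np.isnan(q[:,0])]
    return q[(np.hypot(q[:,0]-ctr[0],q[:,1]-ctr[1])<r)&(q[:,2]>zlo)]
E
python3 - <<'E'
from h import *
o=observe();t=o['tool_pos']
c=cam('wrist'); q=wax(c,t)-t
for z in np.arange(-.03,.06,.008):
    k=q[abs(q[:,2]-z)<.004]
    if len(k): print(z.round(3),len(k),np.median(k,0).round(4),k.min(0).round(4),k.max(0).round(4))
E
```

```text
-0.014 138 [ 0.0062  0.     -0.0118] [-0.0035 -0.0089 -0.0165] [ 0.0099  0.0097 -0.01  ]
-0.006 140 [ 0.0038  0.0022 -0.0082] [-0.0023 -0.0073 -0.01  ] [ 0.0131  0.0081 -0.0021]
0.002 111 [0.0199 0.0001 0.0029] [ 0.0011 -0.0034 -0.0019] [0.0239 0.0057 0.0059]
0.01 291 [0.0071 0.0001 0.0114] [ 0.0006 -0.016   0.0062] [0.0218 0.0164 0.014 ]
0.018 176 [0.006  0.0015 0.0188] [ 0.0008 -0.0203  0.014 ] [0.0155 0.0213 0.022 ]
0.026 187 [0.0083 0.0009 0.0253] [ 0.0013 -0.0202  0.0221] [0.0142 0.0193 0.03  ]
0.034 91 [0.0044 0.0009 0.0339] [ 0.002  -0.0078  0.0302] [0.0126 0.0135 0.0379]
0.042 101 [0.0043 0.0009 0.0422] [ 0.0011 -0.0031  0.0381] [0.0053 0.0059 0.0459]
0.05 163 [0.0039 0.0009 0.0515] [ 0.0009 -0.0035  0.046 ] [0.0055 0.0058 0.054 ]
0.058 25 [0.0033 0.0014 0.0544] [ 0.0022 -0.0017  0.054 ] [0.0052 0.004  0.0554]
```

Call:
{"api": "send_rows", "payload": {"series": [[0,0.017,0,0,0,0,1],[0,0.016,0,0,0,0,1],[0,0,0.02,0,0,0,1],[0,0,0.02,0,0,0,1],[0,0,0,0,0,0,1]]}}

```text
time: 6.93
tool_pos: [0.4536, -0.2846, 0.0556]
tool_rot: [-3.137, 0.005, 0.0]
contact_force: [-1.0, 0.1, -1.0]
opening: 0.0101
```

Run:
```python
from h import *
o=observe();t=o['tool_pos'];print(t)
c=cam('wrist'); save(c,'w9.png',(150,120,370,280),3.5)
P=cloud(c); print(ringfit(P,(.456,-.289),.016,.024,.034,.047))
q=wax(c,t); k=q[abs(q[:,2]-.036)<.006]; print(np.median(k,0),k.min(0),k.max(0))
```

```text
[ 0.45360154 -0.28456533  0.05564088]
(array([ 0.4558, -0.2892]), np.float64(0.0389), 1632)
[ 0.46144271 -0.2818776   0.04123557] [ 0.45358975 -0.29342879  0.03928905] [ 0.46328956 -0.27393743  0.0419892 ]
```

View pics/w9.png

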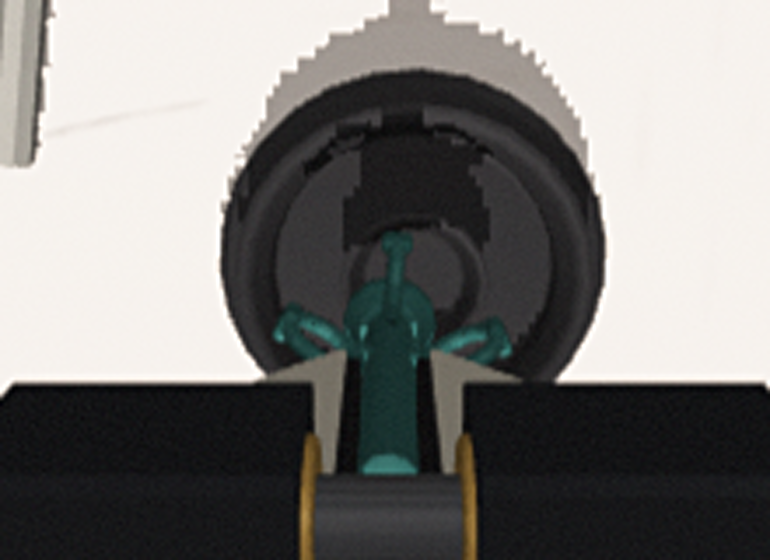

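Call:
{"api": "send_rows", "payload": {"series": [[0.001,0.004,0,0,0,0,1],[0,0,0,0,0,0,1],[0,0,0,0,0,0,1]]}}

```text
time: 7.23
tool_pos: [0.4573, -0.2909, 0.0601]
tool_rot: [3.14, -0.002, -0.0]
contact_force: [-0.3, 0.5, -0.7]
opening: 0.0096
```

Run:
```python
from h import *
o=observe();t=o['tool_pos'];print(t,o['tool_rot'])
c=cam('wrist'); save(c,'w10.png',(150,120,370,280),3.5)
q=wax(c,t); k=q[(abs(q[:,2]-.040)<.006)&(np.hypot(*(q-t)[:,:2].T)<.0125)]; print(np.median(k,0),k.min(0),k.max(0))
```

```text
[ 0.45732886 -0.29094618  0.06006403] [ 3.13997321e+00 -1.87710976e-03 -1.00296280e-04]
[ 0.46504452 -0.2935266   0.0455401 ] [ 0.4613537  -0.29841088  0.04437041] [ 0.46663911 -0.28127388  0.04599813]
```

View pics/w10.png

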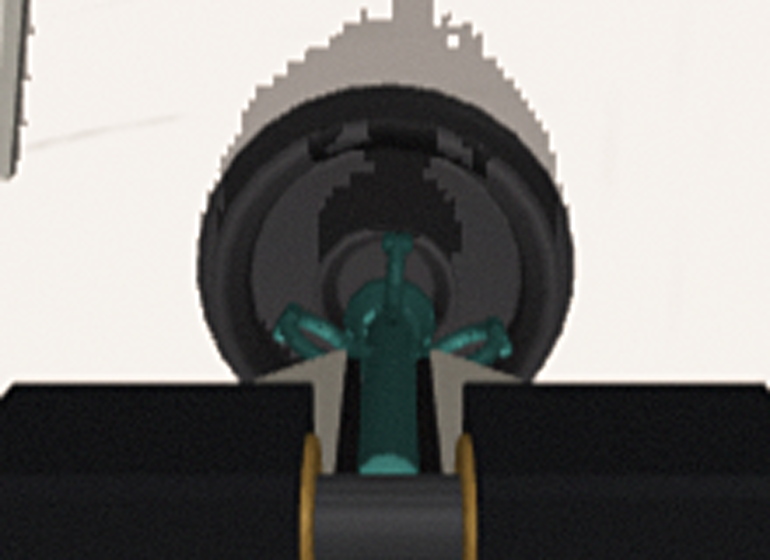

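Call:
{"api": "send_rows", "payload": {"series": [[-0.0017,-0.001,0.008,0,0,0,1],[0,0,0.008,0,0,0,1],[0,0,0,0,0,0,1],[0,0,0,0,0,0,1],[0,0,0,0,0,0,1]]}}

```text
time: 7.7
tool_pos: [0.4548, -0.2892, 0.0426]
tool_rot: [-3.141, 0.0, -0.0]
contact_force: [-0.1, 0.2, -0.2]
opening: 0.0094
```

Run:
```python
from h import *
o=observe();t=o['tool_pos'];print(t,o['tool_rot'])
c=cam('wrist'); save(c,'w11.png',(150,120,370,280),3.5)
s=cam('scene'); save(s,'s11.png',(290,120,390,200),8)
```

```text
[ 0.45477392 -0.28923286  0.04264174] [-3.14143067e+00  2.65054090e-04 -1.10112757e-04]
```

View pics/w11.png

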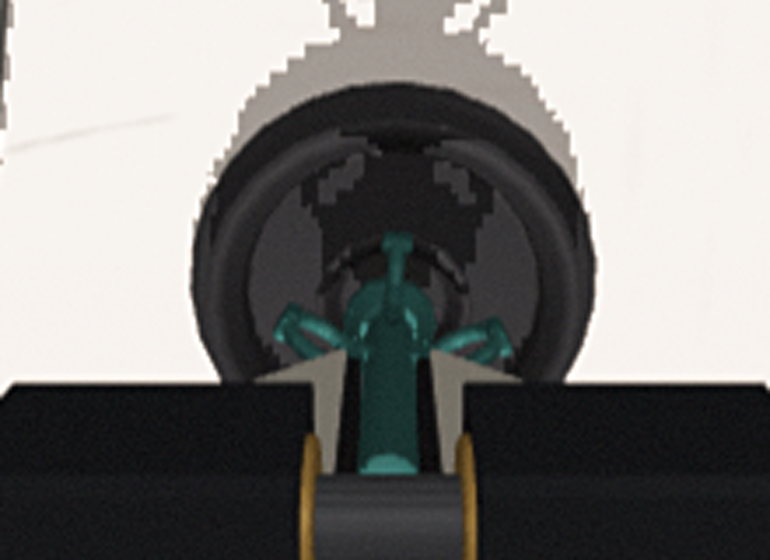

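View pics/s11.png

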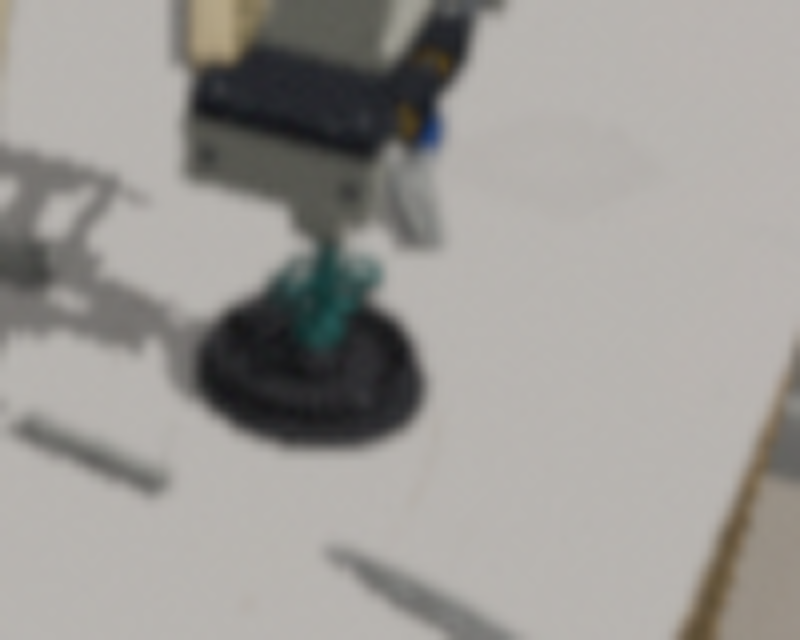

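Call:
{"api": "send_rows", "payload": {"series": [[0.0007,0.0006,0.004,0,0,0,1],[0,0,0.003,0,0,0,1],[0,0,0.002,0,0,0,1],[0,0,0,0,0,0,1],[0,0,0,0,0,0,1]]}}

```text
time: 8.22
tool_pos: [0.4554, -0.2898, 0.0336]
tool_rot: [-3.141, 0.0, -0.0]
contact_force: [0.4, 0.6, -0.9]
opening: 0.0093
```

Run:
```python
from h import *
o=observe();t=o['tool_pos'];print(t,o['tool_rot'],o['contact_force'])
c=cam('wrist'); save(c,'w12.png',(150,120,370,280),3.5)
```

```text
[ 0.45542598 -0.28981441  0.0336048 ] [-3.14137871e+00  3.19896072e-04 -1.96876777e-04] [ 0.42525211  0.59794076 -0.92458003]
```

View pics/w12.png

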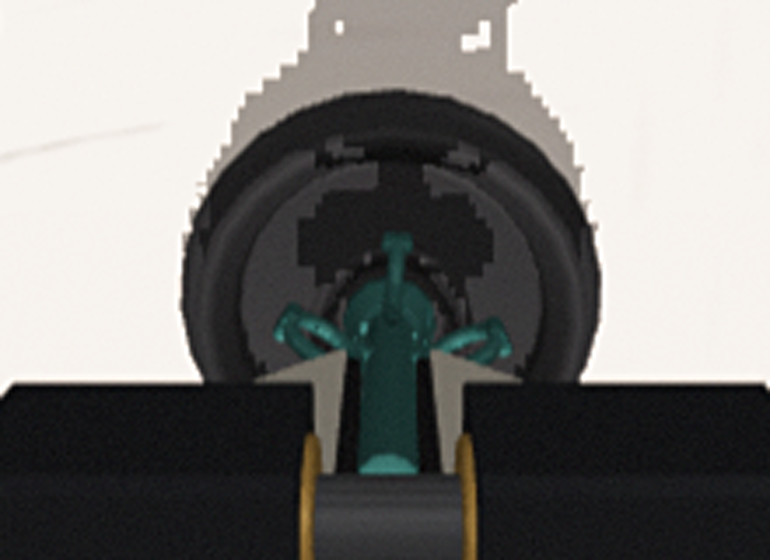

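Call:
{"api": "send_rows", "payload": {"series": [[0,0,0.001,0,0,0,1],[0,0,0,0,0,0,1],[0,0,0,0,0,0,0.7],[0,0,0,0,0,0,0.7],[0,0,0,0,0,0,0.6]]}}

```text
time: 8.68
tool_pos: [0.4555, -0.2899, 0.0329]
tool_rot: [3.141, -0.0, -0.0]
contact_force: [-0.0, -0.1, 0.4]
opening: 0.0251
```

Call:
{"api": "send_rows", "payload": {"series": [[0,0,0,0,0,0,0.5],[0,0,0,0,0,0,0.4],[0,0,0,0,0,0,0.4]]}}

```text
time: 8.93
tool_pos: [0.4555, -0.2899, 0.0328]
tool_rot: [3.142, -0.0, -0.0]
contact_force: [-0.4, -0.2, -0.3]
opening: 0.0449
```

Call:
{"api": "send_rows", "payload": {"series": [[0,0,-0.02,0,0,0,0.4],[0,0,-0.03,0,0,0,0.4],[0,0,-0.035,0,0,0,0.4],[0,0,-0.03,0,0,0,0.4],[0,0,0,0,0,0,0.4]]}}

```text
time: 9.35
tool_pos: [0.4583, -0.2921, 0.1541]
tool_rot: [3.134, -0.009, -0.0]
contact_force: [1.5, -0.4, 0.2]
opening: 0.0549
```

Run:
```python
from h import *
o=observe();t=o['tool_pos'];print(t,o['tool_rot'],o['contact_force'])
c=cam('wrist'); save(c,'w13.png',s=1.5); P=cloud(c)
print(ringfit(P,(.456,-.289),.016,.024,.034,.047))
q=wax(c,(.456,-.289))
print('ztop',np.percentile(q[:,2],98))
k=q[q[:,2]>.0835]; print('top',len(k),k.mean(0),k.min(0),k.max(0)); print('all',q.min(0),q.max(0))
```

```text
[ 0.45827821 -0.29213906  0.1541256 ] [ 3.13418628e+00 -8.67442929e-03 -3.61515181e-05] [ 1.4974427  -0.43001194  0.16385178]
(array([ 0.4557, -0.2893]), np.float64(0.039), 1180)
ztop 0.0872281936415541
top 86 [ 0.45661234 -0.28913958  0.08644061] [ 0.45170723 -0.29383339  0.08359832] [ 0.46078234 -0.28453369  0.08803078]
all [ 0.4186469  -0.31413374  0.00811261] [ 0.47986509 -0.26509824  0.08803078]
```

View pics/w13.png

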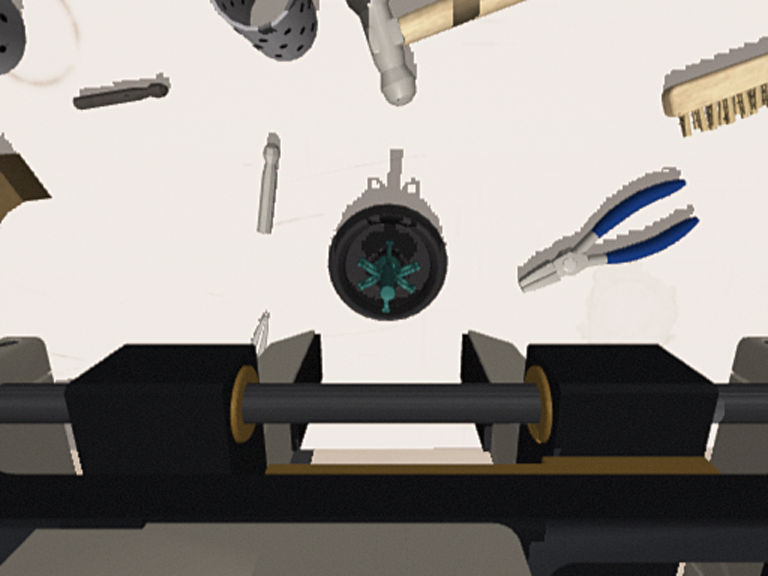

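Call:
{"api": "send_rows", "payload": {"series": [[0.003,-0.036,0,0,0,0,0.4],[0.003,-0.036,0,0,0,0,0.4],[0.003,-0.036,0,0,0,0,0.4],[0.003,-0.036,0,0,0,0,0.4],[0.003,-0.036,0,0,0,0,0.4]]}}

```text
time: 9.82
tool_pos: [0.4695, -0.1081, 0.1465]
tool_rot: [-3.141, 0.002, -0.001]
contact_force: [1.1, 0.1, 0.1]
opening: 0.055
```

Call:
{"api": "send_rows", "payload": {"series": [[0.003,-0.036,0,0,0,0,0.4],[0.003,-0.036,0,0,0,0,0.4],[0.003,-0.036,0,0,0,0,0.4],[0.002,-0.036,0,0,0,0,0.4],[0,-0.036,0,0,0,0,0.4]]}}

```text
time: 10.23
tool_pos: [0.4809, 0.0719, 0.1466]
tool_rot: [3.142, 0.002, -0.0]
contact_force: [1.3, -0.3, -0.2]
opening: 0.0555
```

Call:
{"api": "send_rows", "payload": {"series": [[0,0,0.02,0,0,0,0.4],[0,0,0.02,0,0,0,0.4],[0,0,0,0,0,0,0.4],[0,0,0,0,0,0,0.4]]}}

```text
time: 10.57
tool_pos: [0.4803, 0.0701, 0.1065]
tool_rot: [3.142, 0.004, -0.0]
contact_force: [-0.8, 0.1, 1.4]
opening: 0.0545
```

Run:
```python
from h import *
o=observe();t=o['tool_pos'];print(t,o['tool_rot'],o['opening'])
c=cam('wrist'); save(c,'w14.png',s=1.5); P=cloud(c)
q=wax(c,(.482,.071),.04); k=q[q[:,2]>.0555]; print('top',len(k),k.mean(0),k.min(0),k.max(0)); print('all',q.min(0),q.max(0))
print(ringfit(P,(.647,.1776),.016,.024,.028,.041))
```

```text
[0.4802842  0.07014678 0.106518  ] [ 3.14150723e+00  3.94708648e-03 -2.06071681e-05] 0.054546614012949364
top 99 [0.48248039 0.07156709 0.05846893] [0.4774574  0.06743476 0.0557539 ] [0.48668202 0.07603957 0.06008666]
all [4.58126326e-01 5.72161506e-02 3.01697244e-05] [0.49690182 0.08658061 0.06008666]
(array([0.6474, 0.178 ]), np.float64(0.0324), 827)
```

View pics/w14.png

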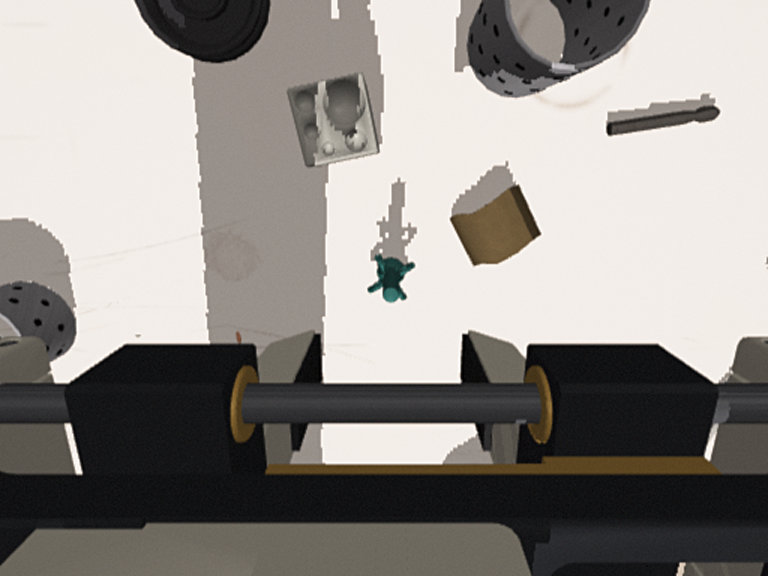

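Run:
```python
from h import *
c=cam('wrist'); P=cloud(c)
s=P[120:180,298:362].reshape(-1,3); s=s[s[:,2]>.006]; print('brown',s.min(0),s.max(0)); 
s=P[45:112,190:255].reshape(-1,3); s=s[s[:,2]>.006]; print('tile',s.min(0),s.max(0));
```

```text
brown [ 0.48715633 -0.02735939  0.00601999] [0.53973807 0.02979882 0.02169105]
tile [0.55286603 0.07868629 0.00602958] [0.6007114  0.12754258 0.04519562]
```

Call:
{"api": "send_rows", "payload": {"series": [[0.001,-0.001,0.02,0,0,0,0.4],[0,0,0.035,0,0,0,0.4],[0,0,0.03,0,0,0,0.4],[0,0,0.017,0,0,0,0.4],[0,0,0,0,0,0,0.4]]}}

```text
time: 11.08
tool_pos: [0.4808, 0.0705, 0.0035]
tool_rot: [3.142, 0.005, -0.001]
contact_force: [-0.9, -0.3, -0.2]
opening: 0.055
```

Run:
```python
from h import *
o=observe();t=o['tool_pos'];print(t,o['tool_rot'],o['contact_force'])
c=cam('wrist'); save(c,'w15.png',(130,140,390,320),3)
```

```text
[0.48078061 0.0704901  0.00354276] [ 3.14155910e+00  5.03744552e-03 -1.43811763e-03] [-0.88687438 -0.25321014 -0.16047837]
```

View pics/w15.png

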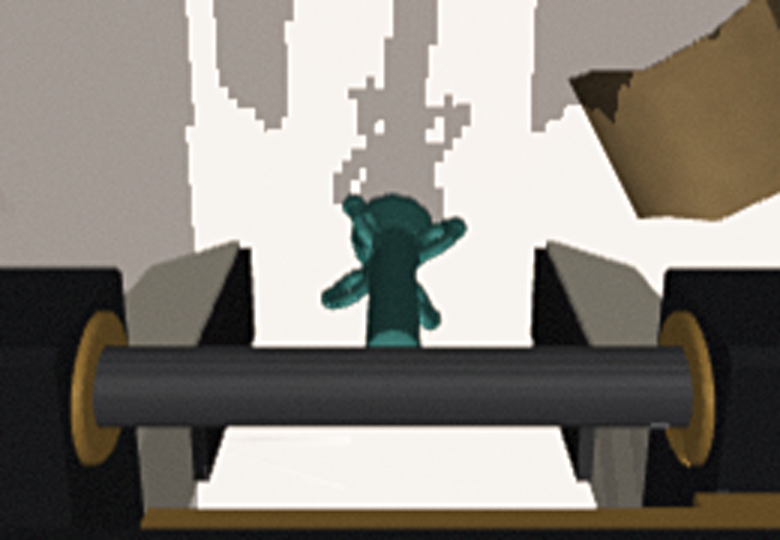

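Call:
{"api": "send_rows", "payload": {"series": [[0,0,0,0,0,0,1],[0,0,0,0,0,0,1],[0,0,0,0,0,0,1],[0,0,0,0,0,0,1],[0,0,0,0,0,0,1]]}}

```text
time: 11.55
tool_pos: [0.4831, 0.0711, 0.0067]
tool_rot: [3.141, -0.002, -0.0]
contact_force: [0.1, 0.1, -0.1]
opening: 0.0265
```

Call:
{"api": "send_rows", "payload": {"series": [[0,0,0,0,0,0,1],[0,0,0,0,0,0,1],[0,0,0,0,0,0,1],[0,0,0,0,0,0,1]]}}

```text
time: 11.88
tool_pos: [0.4827, 0.0711, 0.0059]
tool_rot: [3.142, -0.0, -0.0]
contact_force: [-0.7, 0.6, 1.3]
opening: 0.0091
```

Call:
{"api": "send_rows", "payload": {"series": [[0,0,-0.02,0,0,0,1],[0,0,-0.03,0,0,0,1],[0,0,-0.03,0,0,0,1],[0.02,-0.012,-0.01,0,0,0,1],[0.03,-0.02,0,0,0,0,1]]}}

```text
time: 12.3
tool_pos: [0.5334, 0.1024, 0.0993]
tool_rot: [3.141, -0.004, -0.002]
contact_force: [1.6, -0.1, -0.5]
opening: 0.0094
```

Call:
{"api": "send_rows", "payload": {"series": [[0.03,-0.02,0,0,0,0,1],[0.03,-0.02,0,0,0,0,1],[0.025,-0.015,0,0,0,0,1],[0,0,0,0,0,0,1],[0,0,0,0,0,0,1]]}}

```text
time: 12.72
tool_pos: [0.6177, 0.1587, 0.0945]
tool_rot: [3.141, 0.001, 0.001]
contact_force: [-0.1, 0.4, 0.5]
opening: 0.0096
```

Run:
```python
from h import *
o=observe();t=o['tool_pos'];print(t,o['opening'],o['contact_force'])
c=cam('wrist'); save(c,'w16.png',s=1.5); P=cloud(c)
print(ringfit(P,(.6474,.178),.016,.024,.028,.041),ringfit(P,(.6474,.178),.017,.024,.010,.021))
q=wax(c,t)-t
for z in np.arange(-.006,.06,.008):
    k=q[abs(q[:,2]-z)<.004]
    if len(k): print(z.round(3),len(k),np.median(k,0).round(4),k.min(0).round(4),k.max(0).round(4))
k=P[0:60].reshape(-1,3); print('box?',np.nanmax(k[:,2]))
```

```text
[0.61770989 0.15873624 0.09453455] 0.009569900528255864 [-0.05342726  0.3541025   0.50287936]
(array([0.6491, 0.1786]), np.float64(0.033), 1595) (array([0.649 , 0.1786]), np.float64(0.0153), 493)
0.002 184 [ 0.0058 -0.0005  0.0024] [-0.0032 -0.0075 -0.0019] [0.0093 0.0099 0.006 ]
0.01 121 [ 0.0043 -0.0005  0.0107] [-0.0027 -0.0108  0.0062] [0.0111 0.0067 0.0139]
0.018 229 [0.0074 0.004  0.018 ] [-0.0008 -0.014   0.0141] [0.0144 0.0111 0.022 ]
0.026 81 [0.0033 0.0009 0.0262] [-0.0002 -0.0035  0.0221] [0.0044 0.0058 0.0297]
0.034 94 [0.0034 0.0009 0.0339] [ 0.0007 -0.005   0.0301] [0.0116 0.0073 0.0379]
0.042 101 [0.0034 0.0009 0.042 ] [ 0.0013 -0.0031  0.0381] [0.0044 0.0054 0.046 ]
0.05 160 [0.003  0.0015 0.0512] [ 0.0003 -0.0035  0.046 ] [0.0044 0.0058 0.0535]
box? 0.10568462395021952
```

View pics/w16.png

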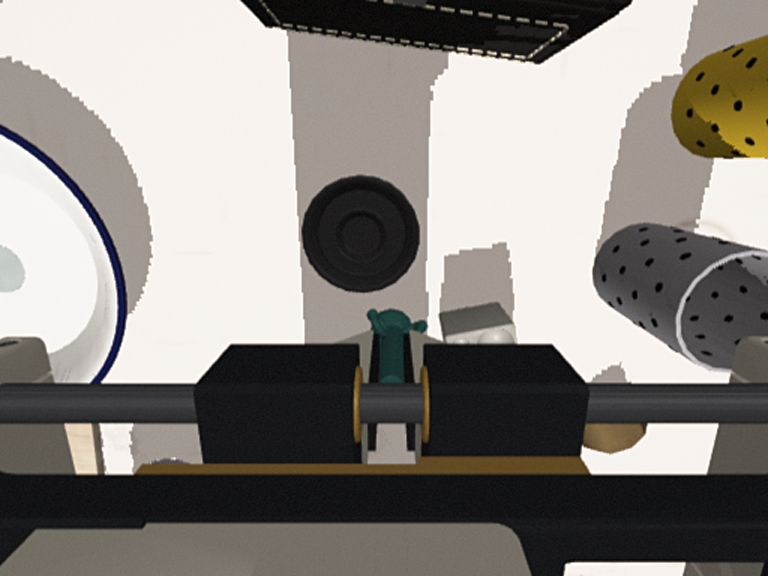

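Call:
{"api": "send_rows", "payload": {"series": [[0.016,-0.01,0,0,0,0,1],[0.016,-0.009,0,0,0,0,1],[0,0,0.02,0,0,0,1],[0,0,0.015,0,0,0,1],[0,0,0,0,0,0,1]]}}

```text
time: 13.18
tool_pos: [0.6465, 0.1759, 0.0573]
tool_rot: [3.14, 0.007, -0.001]
contact_force: [-0.4, -1.2, -0.7]
opening: 0.0096
```

Call:
{"api": "send_rows", "payload": {"series": [[0,0,0,0,0,0,1],[0,0,0,0,0,0,1]]}}

```text
time: 13.35
tool_pos: [0.6497, 0.1766, 0.062]
tool_rot: [-3.142, -0.001, -0.001]
contact_force: [0.9, 0.7, 0.8]
opening: 0.0096
```

Run:
```python
from h import *
o=observe();t=o['tool_pos'];print(t,o['opening'],o['contact_force'])
c=cam('wrist'); save(c,'w17.png',(150,120,370,280),3.5); P=cloud(c)
print(ringfit(P,(.6474,.178),.016,.024,.028,.041),ringfit(P,(.6474,.178),.017,.024,.010,.021))
q=wax(c,t)-t; k=q[(q[:,2]<.009)]; print(k.min(0),k.max(0))
k=q[abs(q[:,2]-.045)<.006]; print(k.min(0),k.max(0))
```

```text
[0.64965341 0.17662097 0.06195369] 0.009643919756572182 [0.94190289 0.70378921 0.79093644]
(array([0.6495, 0.1786]), np.float64(0.0329), 1310) (array([0.6491, 0.1788]), np.float64(0.0155), 389)
[-0.01231952 -0.00753872 -0.042449  ] [0.0092202  0.01348558 0.00889567]
[ 2.12598148e-05 -3.55134627e-03  3.90331383e-02] [0.00463639 0.00584252 0.05099837]
```

View pics/w17.png

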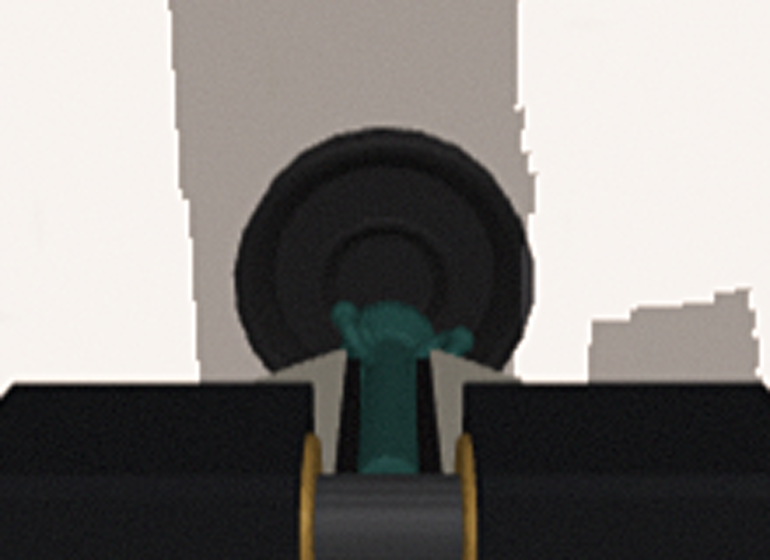

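Call:
{"api": "send_rows", "payload": {"series": [[0,-0.001,0.015,0,0,0,1],[0,0,0.015,0,0,0,1],[0,0,0,0,0,0,1],[0,0,0,0,0,0,1],[0,0,0,0,0,0,1]]}}

```text
time: 13.82
tool_pos: [0.6504, 0.1781, 0.0323]
tool_rot: [-3.141, -0.002, -0.0]
contact_force: [0.3, 0.3, 0.5]
opening: 0.0097
```

Run:
```python
from h import *
o=observe();t=o['tool_pos'];print(t,o['opening'],o['contact_force'])
c=cam('wrist'); save(c,'w18.png',(150,120,370,280),3.5); P=cloud(c)
print(ringfit(P,(.6474,.178),.016,.024,.028,.041))
q=wax(c,t)-t; k=q[abs(q[:,2]+.004)<.006]; print(k.min(0),k.max(0))
```

```text
[0.6503623  0.17807676 0.03229123] 0.009703976137104844 [0.28238044 0.26116745 0.54962015]
(array([0.6497, 0.1787]), np.float64(0.0328), 1390)
[-0.00069964 -0.00761767 -0.00354313] [0.00929052 0.01063856 0.00198225]
```

View pics/w18.png

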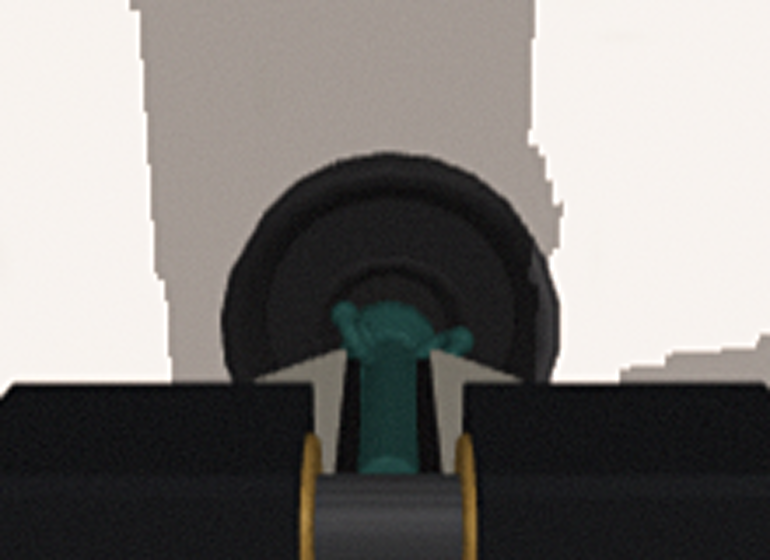

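Call:
{"api": "send_rows", "payload": {"series": [[-0.0005,0,0.004,0,0,0,1],[0,0,0.004,0,0,0,1],[0,0,0.003,0,0,0,1],[0,0,0,0,0,0,1],[0,0,0,0,0,0,1]]}}

```text
time: 14.28
tool_pos: [0.6491, 0.178, 0.0197]
tool_rot: [3.141, 0.0, -0.0]
contact_force: [0.6, -0.3, -0.3]
opening: 0.0093
```

Run:
```python
from h import *
o=observe();t=o['tool_pos'];print(t,o['opening'],o['contact_force'])
c=cam('wrist'); save(c,'w19.png',(150,120,370,280),3.5); P=cloud(c)
print(ringfit(P,(.6474,.178),.016,.024,.028,.041))
```

```text
[0.64911777 0.17803661 0.0196903 ] 0.009319771463108542 [ 0.56843658 -0.29871075 -0.34162479]
(array([0.6497, 0.1787]), np.float64(0.0327), 1448)
```

View pics/w19.png

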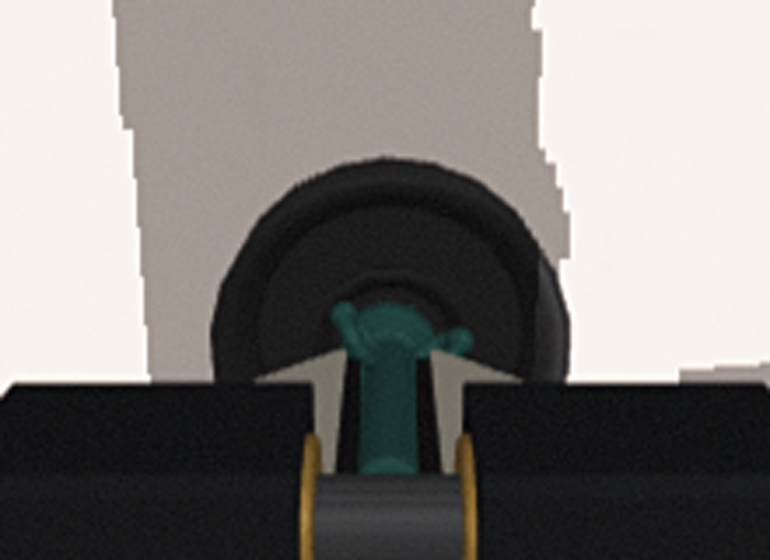

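Call:
{"api": "send_rows", "payload": {"series": [[0.001,0,0.0005,0,0,0,1],[0,0,0,0,0,0,1],[0,0,0,0,0,0,0.7],[0,0,0,0,0,0,0.7],[0,0,0,0,0,0,0.6]]}}

```text
time: 14.75
tool_pos: [0.6501, 0.1781, 0.019]
tool_rot: [3.142, 0.0, -0.0]
contact_force: [-0.1, -1.3, 0.1]
opening: 0.0251
```

Call:
{"api": "send_rows", "payload": {"series": [[0,0,0,0,0,0,0.5],[0,0,0,0,0,0,0.4],[0,0,0,0,0,0,0.4]]}}

```text
time: 15.0
tool_pos: [0.6501, 0.178, 0.0192]
tool_rot: [3.142, 0.0, -0.0]
contact_force: [-0.5, -0.6, -0.7]
opening: 0.0449
```

Call:
{"api": "send_rows", "payload": {"series": [[0,0,-0.02,0,0,0,0.4],[0,0,-0.03,0,0,0,0.4],[0,0,-0.035,0,0,0,0.4],[0,0,-0.04,0,0,0,0.4],[0,0,-0.02,0,0,0,0.4]]}}

```text
time: 15.42
tool_pos: [0.6518, 0.1784, 0.1697]
tool_rot: [-3.141, -0.007, -0.0]
contact_force: [0.5, -0.1, 0.6]
opening: 0.0553
```

Call:
{"api": "send_rows", "payload": {"series": [[0,0,0,0,0,0,0],[0,0,0,0,0,0,0]]}}

```text
time: 15.58
tool_pos: [0.6507, 0.1782, 0.1658]
tool_rot: [-3.141, -0.003, -0.0]
contact_force: [-0.6, 0.0, -1.0]
opening: 0.0643
```

Run:
```python
from h import *
o=observe();t=o['tool_pos'];print(t,o['tool_rot'],o['contact_force'])
c=cam('wrist'); save(c,'w20.png',s=1.5); P=cloud(c)
print(ringfit(P,(.6495,.179),.016,.024,.028,.041))
q=wax(c,(.6495,.179))
k=q[q[:,2]>.0695]; print('top',len(k),k.mean(0),k.min(0),k.max(0)); print('all',q.min(0),q.max(0))
print('wf',ringfit(P,(.6235,-.006),.085,.095,.025,.036))
```

```text
[0.6507213  0.17818185 0.1657546 ] [-3.14121892e+00 -3.03652266e-03 -1.44780412e-04] [-5.93519844e-01  4.09026385e-05 -9.85547561e-01]
(array([0.6493, 0.1787]), np.float64(0.0331), 923)
top 75 [0.64907504 0.17902287 0.07239386] [0.64405154 0.17475899 0.06969339] [0.6533618  0.1838918  0.07463942]
all [0.62587049 0.16410178 0.0082355 ] [0.66413456 0.19480226 0.07463942]
wf (array([ 0.6246, -0.0045]), np.float64(0.0295), 697)
```

View pics/w20.png

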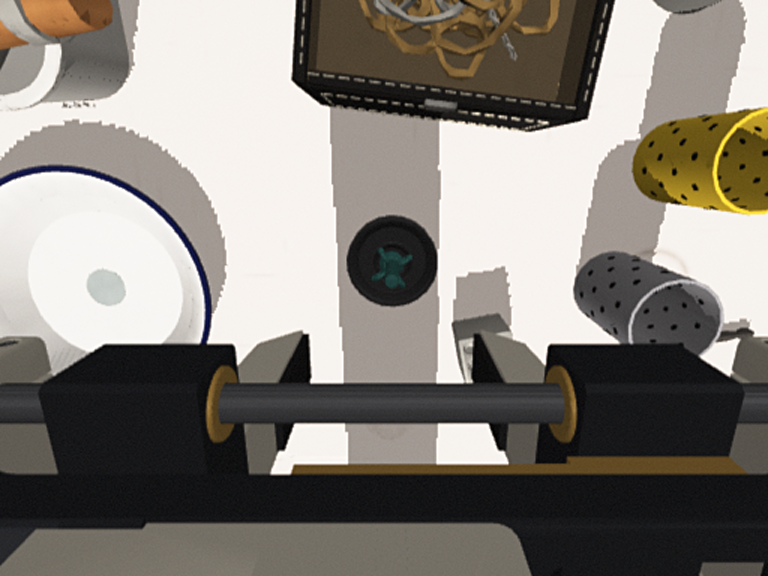

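Call:
{"api": "send_rows", "payload": {"series": [[-0.005,0.036,0,0,0,0,0],[-0.005,0.036,0,0,0,0,0],[-0.005,0.036,0,0,0,0,0],[-0.005,0.036,0,0,0,0,0],[-0.005,0.036,0,0,0,0,0]]}}

```text
time: 16.05
tool_pos: [0.6234, -0.0033, 0.1618]
tool_rot: [-3.141, 0.004, 0.0]
contact_force: [0.3, 1.0, -0.5]
opening: 0.0914
```

Call:
{"api": "send_rows", "payload": {"series": [[0,0,0,0,0,0,0],[0,0,0,0,0,0,0],[0,0,0,0,0,0,0]]}}

```text
time: 16.3
tool_pos: [0.6244, -0.0016, 0.1627]
tool_rot: [-3.141, 0.003, -0.001]
contact_force: [-0.2, 0.2, 0.2]
opening: 0.0916
```

Run:
```python
from h import *
o=observe();t=o['tool_pos'];print(t,o['tool_rot'],o['opening'])
c=cam('wrist'); save(c,'w21.png',s=1.5); P=cloud(c)
print('wf',ringfit(P,(.6235,-.006),.087,.095,.025,.036))
q=P.reshape(-1,3); k=q[(q[:,2]>.086)&(q[:,2]<.096)&(np.hypot(q[:,0]-.624,q[:,1]+.005)<.036)]; print(len(k),k.min(0),k.max(0))
```

```text
[ 0.62440699 -0.00156434  0.16273551] [-3.14076546e+00  2.71418108e-03 -8.05354897e-04] 0.09155552816956562
wf (array([ 0.6246, -0.0054]), np.float64(0.0294), 613)
638 [ 0.59403993 -0.03582175  0.0860385 ] [0.65519046 0.02465421 0.09307777]
```

View pics/w21.png

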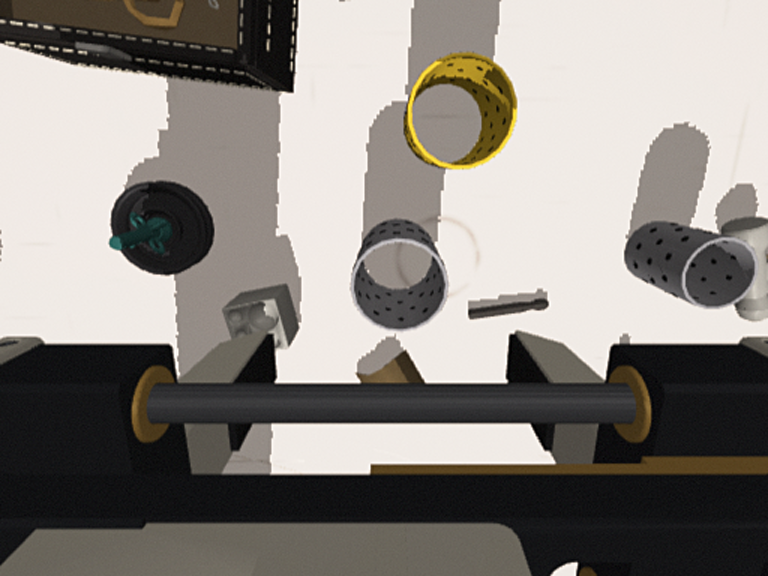

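Call:
{"api": "send_rows", "payload": {"series": [[-0.001,0.0045,0.02,0,0,0,0],[0,0,0.03,0,0,0,0],[0,0,0,0,0,0,0],[0,0,0,0,0,0,0]]}}

```text
time: 16.68
tool_pos: [0.6229, -0.0048, 0.1127]
tool_rot: [-3.141, 0.004, 0.002]
contact_force: [0.5, 0.6, 0.2]
opening: 0.0921
```

Call:
{"api": "send_rows", "payload": {"series": [[0,0,0.03,0,0,0,0],[0,0,0.03,0,0,0,0],[0,0,0.02,0,0,0,0],[0,0,0.01,0,0,0,0],[0,0,0,0,0,0,0]]}}

```text
time: 17.1
tool_pos: [0.6235, -0.0057, 0.0233]
tool_rot: [-3.141, 0.002, 0.001]
contact_force: [-0.8, -0.0, -0.3]
opening: 0.0919
```

Run:
```python
from h import *
o=observe();t=o['tool_pos'];print(t,o['tool_rot'],o['opening'],o['contact_force'])
c=cam('wrist'); save(c,'w22.png',s=1.5); P=cloud(c)
print('wf',ringfit(P,(.6246,-.0054),.087,.095,.025,.036))
```

```text
[ 0.62352726 -0.0056805   0.02327784] [-3.14130898e+00  2.42610633e-03  7.34356686e-04] 0.09191184451311046 [-0.79748835 -0.03628653 -0.30912949]
wf (array([ 0.6248, -0.0053]), np.float64(0.0293), 1730)
```

View pics/w22.png

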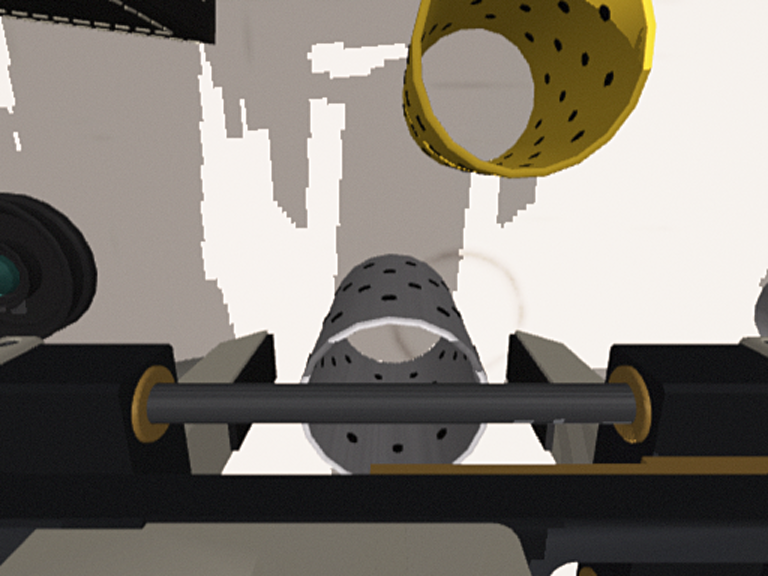

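Call:
{"api": "send_rows", "payload": {"series": [[0,0,0,0,0,0,0.4],[0,0,0,0,0,0,0.4],[0,0,0,0,0,0,0.5],[0,0,0,0,0,0,0.5],[0,0,0,0,0,0,0.5]], "newtons": 25}}

```text
time: 17.57
tool_pos: [0.6245, -0.0065, 0.0251]
tool_rot: [3.141, -0.001, -0.0]
contact_force: [-0.4, -0.4, -0.2]
opening: 0.0628
```

Call:
{"api": "send_rows", "payload": {"series": [[0,0,0,0,0,0,0.7],[0,0,0,0,0,0,0.7],[0,0,-0.015,0,0,0,0.7],[0,0,-0.03,0,0,0,0.7],[0,0,0,0,0,0,0.7]]}}

```text
time: 17.98
tool_pos: [0.6268, -0.0067, 0.0738]
tool_rot: [3.141, -0.007, -0.0]
contact_force: [2.1, 0.3, -0.5]
opening: 0.0622
```

Run:
```python
from h import *
o=observe();t=o['tool_pos'];print(t,o['tool_rot'],o['opening'],o['contact_force'])
c=cam('wrist'); save(c,'w23.png',s=1.5); P=cloud(c)
q=P.reshape(-1,3); k=q[(np.hypot(q[:,0]-.624,q[:,1]+.005)<.034)&(q[:,2]<.16)]
zz=np.percentile(k[:,2],97); print(zz)
print('wf',ringfit(P,(.6246,-.0054),.122,.145,.025,.036))
```

```text
[ 0.62677984 -0.00674307  0.0737943 ] [ 3.14059038e+00 -7.29263090e-03 -1.50091338e-04] 0.0622017408922715 [ 2.10080911  0.27156094 -0.54610789]
0.15124314213659884
wf (array([ 0.6274, -0.0055]), np.float64(0.0298), 4452)
```

View pics/w23.png

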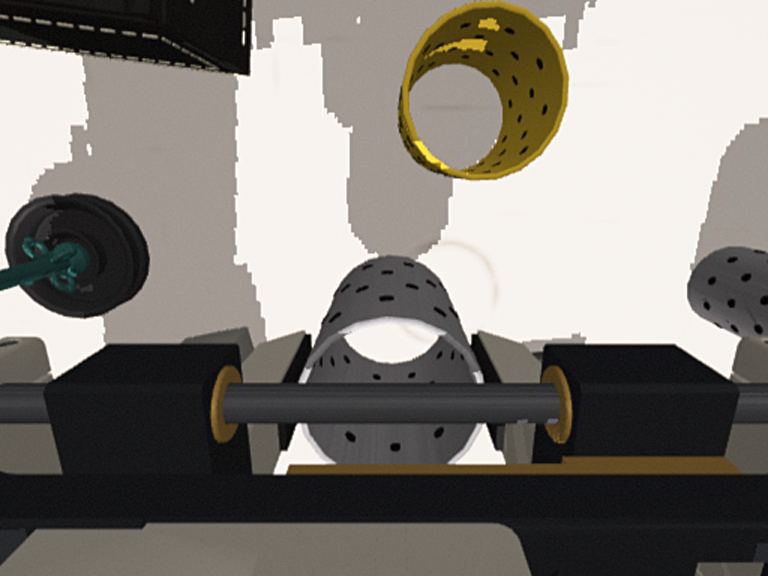

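Call:
{"api": "send_rows", "payload": {"series": [[0,0,-0.03,0,0,0,0.7],[0,0,-0.03,0,0,0,0.7],[0,0,-0.03,0,0,0,0.7],[-0.01,0.015,0,0,0,0,0.7],[-0.017,0.028,0,0,0,0,0.7]]}}

```text
time: 18.45
tool_pos: [0.5984, -0.0476, 0.1598]
tool_rot: [-3.141, -0.003, 0.003]
contact_force: [-0.7, -1.1, -3.6]
opening: 0.0621
```

Call:
{"api": "send_rows", "payload": {"series": [[-0.017,0.028,0,0,0,0,0.7],[-0.017,0.028,0,0,0,0,0.7],[-0.017,0.028,0,0,0,0,0.7],[-0.017,0.028,0,0,0,0,0.7],[-0.017,0.028,0,0,0,0,0.7]]}}

```text
time: 18.87
tool_pos: [0.5103, -0.1902, 0.1577]
tool_rot: [-3.14, 0.002, -0.0]
contact_force: [1.3, 0.1, -2.5]
opening: 0.0622
```

Call:
{"api": "send_rows", "payload": {"series": [[-0.017,0.028,0,0,0,0,0.7],[-0.017,0.028,0,0,0,0,0.7],[-0.01,0.018,0,0,0,0,0.7],[0,0,0,0,0,0,0.7],[0,0,0,0,0,0,0.7]]}}

```text
time: 19.28
tool_pos: [0.467, -0.2638, 0.158]
tool_rot: [-3.14, 0.002, -0.003]
contact_force: [0.9, -0.6, -3.2]
opening: 0.0628
```

Call:
{"api": "send_rows", "payload": {"series": [[0,0,0,0,0,0,0.7],[0,0,0,0,0,0,0.7]]}}

```text
time: 19.45
tool_pos: [0.4683, -0.2623, 0.1587]
tool_rot: [-3.141, 0.001, 0.001]
contact_force: [0.5, 0.9, -1.7]
opening: 0.0623
```

Run:
```python
from h import *
o=observe();t=o['tool_pos'];print(t,o['tool_rot'],o['opening'],o['contact_force'])
c=cam('wrist'); save(c,'w24.png',s=1.5); P=cloud(c)
zt=t[2]-.0245+.09
f=ringfit(P,t[:2],zt-.004,zt+.006,.025,.036); print('wf',f, f[0]-t[:2])
q=P.reshape(-1,3); k=q[(q[:,2]>zt-.004)&(q[:,2]<zt+.006)&(np.hypot(q[:,0]-t[0],q[:,1]-t[1])<.036)]; print(len(k),k.min(0)-t,k.max(0)-t)
print(ringfit(P,(.456,-.289),.016,.024,.034,.047))
```

```text
[ 0.46825531 -0.26229846  0.15865721] [-3.14061815e+00  7.50087912e-04  8.87018912e-04] 0.062327560486553794 [ 0.45835058  0.89180293 -1.6997419 ]
wf (array([ 0.4688, -0.2612]), np.float64(0.0298), 1885) [0.00054469 0.00109846]
1872 [-0.02456581 -0.03368302  0.06151098] [0.03091702 0.03432796 0.07149102]
(array([ 0.4558, -0.2891]), np.float64(0.0392), 629)
```

View pics/w24.png

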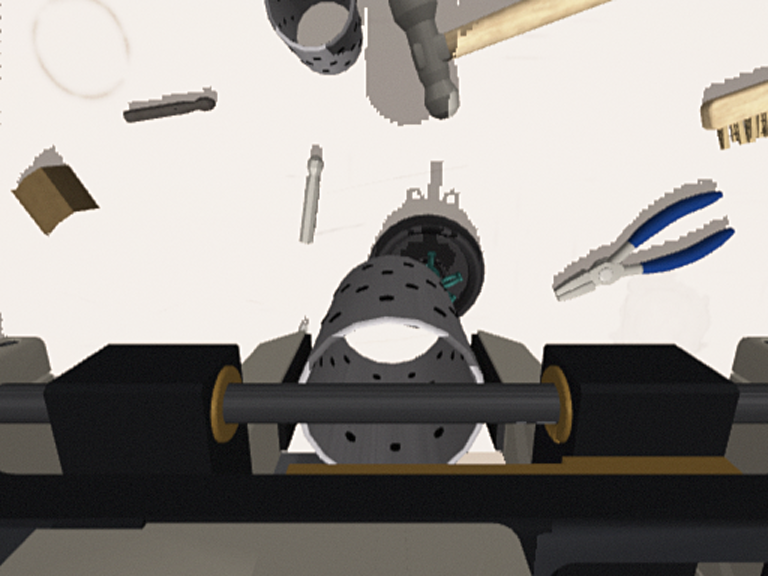

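Call:
{"api": "send_rows", "payload": {"series": [[-0.006,0.013,0,0,0,0,0.7],[-0.007,0.015,0,0,0,0,0.7],[0,0,0,0,0,0,0.7],[0,0,0,0,0,0,0.7],[0,0,0,0,0,0,0.7]]}}

```text
time: 19.92
tool_pos: [0.4554, -0.2904, 0.1592]
tool_rot: [-3.141, 0.0, 0.0]
contact_force: [-0.0, -0.1, -2.4]
opening: 0.0625
```

```bash
cat >> h.py <<'E'
def flask(P,t,R,H,off):
    # fit outer wall circles at several heights (tool-relative), off: rep z minus flask bottom
    q=P.reshape(-1,3); b=t[2]-off
    for a in np.linspace(.006,H-.012,5):
        k=q[(abs(q[:,2]-b-a)<.004)&(abs(np.hypot(q[:,0]-t[0],q[:,1]-t[1])-R)<.005)&(q[:,0]>t[0]+.01)]
        if len(k)>10:
            from scipy.optimize import least_squares
            s=least_squares(lambda c:np.hypot(k[:,0]-c[0],k[:,1]-c[1])-R,t[:2],loss='soft_l1',f_scale=.001).x
            print('h',a.round(3),len(k),s.round(4),(s-t[:2]).round(4))
E
python3 - <<'E'
from h import *
o=observe();t=o['tool_pos'];print(t,o['tool_rot'],o['contact_force'])
c=cam('wrist'); save(c,'w25.png',s=1.5); P=cloud(c); flask(P,t,.031,.09,.0245)
s=cam('scene'); save(s,'s25.png',(290,80,410,180),6)
t=cam('top'); save(t,'t25.png',(300,190,400,270),7)
E
```

```text
[ 0.45539787 -0.29042531  0.15918534] [-3.14101305e+00  1.44055798e-05  4.65028584e-04] [-0.01088465 -0.06623736 -2.36834355]
h 0.006 141 [ 0.4547 -0.2892] [-0.0007  0.0012]
h 0.024 190 [ 0.4547 -0.2892] [-0.0007  0.0012]
h 0.042 256 [ 0.4547 -0.2892] [-0.0007  0.0012]
h 0.06 426 [ 0.4548 -0.2896] [-0.0006  0.0008]
h 0.078 588 [ 0.4548 -0.2896] [-0.0006  0.0008]
```

View pics/w25.png

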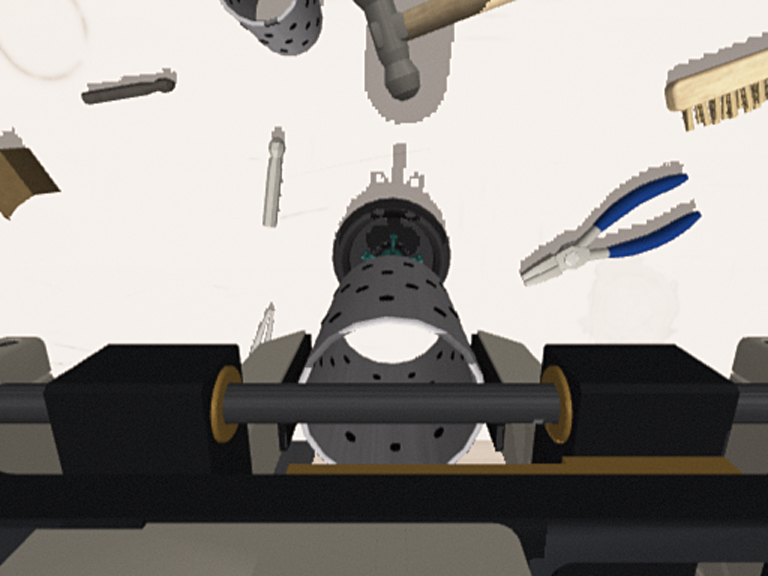

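View pics/s25.png

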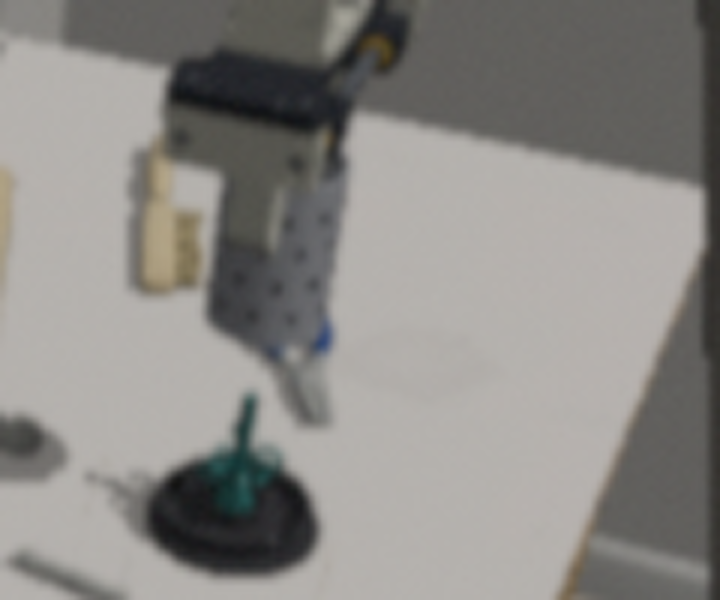

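Call:
{"api": "send_rows", "payload": {"series": [[0,0,0.01,0,0,0,0.7],[0,0,0.012,0,0,0,0.7],[0,0,0.012,0,0,0,0.7],[0,0,0.008,0,0,0,0.7],[0,0,0,0,0,0,0.7]]}}

```text
time: 20.48
tool_pos: [0.454, -0.2903, 0.1151]
tool_rot: [-3.139, 0.003, 0.0]
contact_force: [-0.1, 0.8, -3.3]
opening: 0.0624
```

Run:
```python
from h import *
o=observe();t=o['tool_pos'];print(t,o['tool_rot'],o['contact_force'])
c=cam('wrist'); save(c,'w26.png',(170,120,350,320),3.5); P=cloud(c); flask(P,t,.031,.09,.0245)
print(ringfit(P,(.456,-.289),.016,.024,.034,.047))
q=wax(c,t[:2],.03); print(len(q), q[q[:,2]>.08].mean(0) if len(q) else '')
```

```text
[ 0.45401983 -0.29029135  0.1150502 ] [-3.13897787e+00  3.07553406e-03  3.80341348e-05] [-0.05553462  0.77908716 -3.33042585]
h 0.006 147 [ 0.4533 -0.289 ] [-0.0008  0.0013]
h 0.024 203 [ 0.4533 -0.2891] [-0.0007  0.0012]
h 0.042 247 [ 0.4534 -0.2891] [-0.0006  0.0012]
h 0.06 424 [ 0.4535 -0.2894] [-0.0005  0.0008]
h 0.078 584 [ 0.4536 -0.2895] [-0.0004  0.0007]
(array([ 0.4553, -0.2892]), np.float64(0.0393), 1013)
40 [ 0.48202806 -0.28904402  0.17970657]
```

View pics/w26.png

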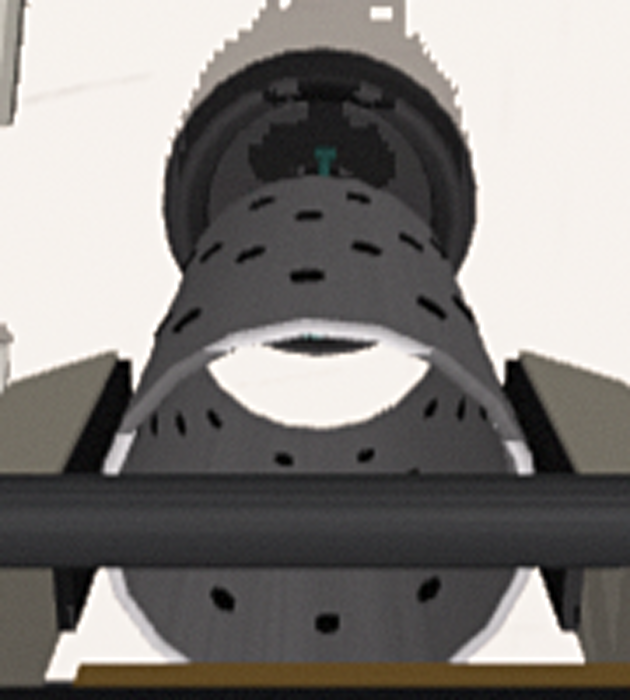

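Call:
{"api": "send_rows", "payload": {"series": [[0,0,0,0,0,0,0.7],[0,0,0.008,0,0,0,0.7],[0,0,0.008,0,0,0,0.7],[0,0,0.008,0,0,0,0.7],[0,0,0,0,0,0,0.7]]}}

```text
time: 20.95
tool_pos: [0.454, -0.2906, 0.0913]
tool_rot: [-3.139, 0.003, -0.0]
contact_force: [-0.8, 0.3, -2.8]
opening: 0.0623
```

Call:
{"api": "send_rows", "payload": {"series": [[0,0,0,0,0,0,0.7],[0,0,0,0,0,0,0.7]]}}

```text
time: 21.12
tool_pos: [0.4551, -0.2915, 0.0933]
tool_rot: [3.141, -0.0, -0.0]
contact_force: [-0.0, -0.0, -1.9]
opening: 0.0622
```

Run:
```python
from h import *
o=observe();t=o['tool_pos'];print(t,o['tool_rot'],o['contact_force'])
c=cam('wrist'); save(c,'w27.png',(170,120,350,320),3.5); P=cloud(c); flask(P,t,.031,.09,.0245)
print(ringfit(P,(.456,-.289),.016,.024,.034,.047))
s=cam('scene'); save(s,'s27.png',(290,100,390,180),8)
```

```text
[ 0.455102   -0.29151459  0.09333532] [ 3.14144708e+00 -9.13054424e-05 -2.13632809e-04] [-0.0312184  -0.03410932 -1.85682558]
h 0.006 143 [ 0.4544 -0.2903] [-0.0007  0.0012]
h 0.024 203 [ 0.4544 -0.2903] [-0.0007  0.0012]
h 0.042 255 [ 0.4544 -0.2903] [-0.0007  0.0012]
h 0.06 422 [ 0.4545 -0.2905] [-0.0006  0.001 ]
h 0.078 595 [ 0.4545 -0.2906] [-0.0006  0.0009]
(array([ 0.4556, -0.2893]), np.float64(0.0392), 1341)
```

View pics/w27.png

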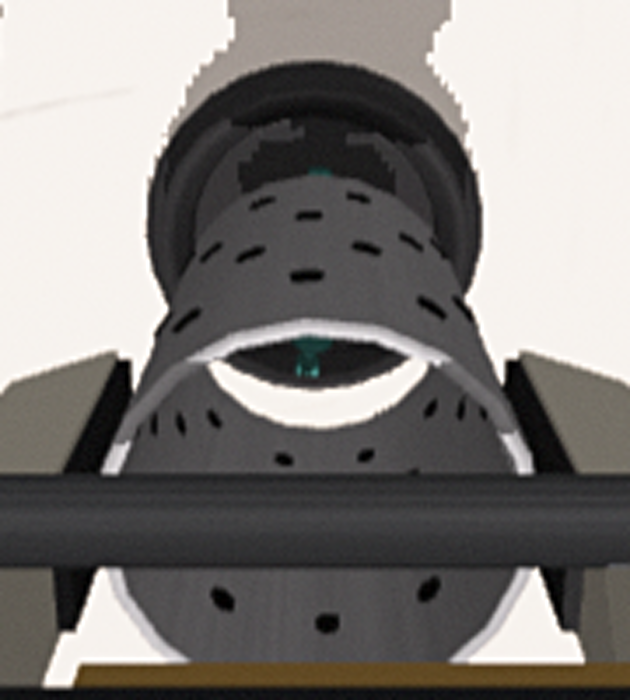

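View pics/s27.png

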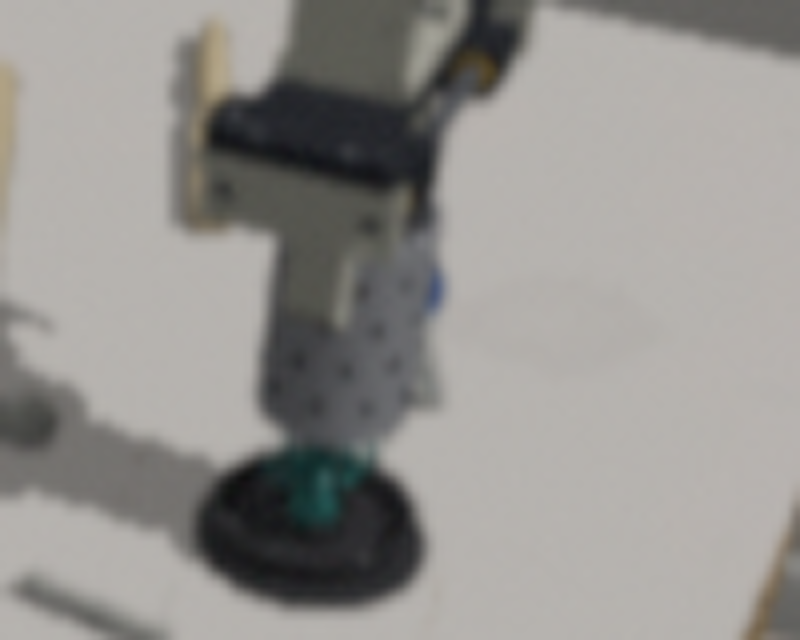

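Call:
{"api": "send_rows", "payload": {"series": [[0.0006,-0.001,0.003,0,0,0,0.7],[0,0,0.006,0,0,0,0.7],[0,0,0.006,0,0,0,0.7],[0,0,0,0,0,0,0.7],[0,0,0,0,0,0,0.7]]}}

```text
time: 21.63
tool_pos: [0.4552, -0.2901, 0.0777]
tool_rot: [-3.141, 0.001, -0.0]
contact_force: [-0.2, -1.1, -3.0]
opening: 0.0624
```

Call:
{"api": "send_rows", "payload": {"series": [[0,0,0.006,0,0,0,0.7],[0,0,0.006,0,0,0,0.7],[0,0,0,0,0,0,0.7],[0,0,0,0,0,0,0.7],[0,0,0,0,0,0,0.7]]}}

```text
time: 22.05
tool_pos: [0.4556, -0.2904, 0.0663]
tool_rot: [-3.142, 0.0, -0.0]
contact_force: [0.8, -0.6, -2.9]
opening: 0.0622
```

Run:
```python
from h import *
o=observe();t=o['tool_pos'];print(t,o['tool_rot'],o['contact_force'])
c=cam('wrist'); save(c,'w28.png',(170,120,350,320),3.5); P=cloud(c); flask(P,t,.031,.09,.0245)
print(ringfit(P,(.456,-.289),.016,.024,.034,.047))
```

```text
[ 0.45563327 -0.2904038   0.06626815] [-3.14157492e+00  5.52965551e-05 -2.10693531e-04] [ 0.82780968 -0.55917832 -2.8789454 ]
h 0.006 141 [ 0.455  -0.2892] [-0.0007  0.0012]
h 0.024 198 [ 0.455  -0.2892] [-0.0007  0.0012]
h 0.042 254 [ 0.455  -0.2892] [-0.0007  0.0012]
h 0.06 416 [ 0.4551 -0.2896] [-0.0006  0.0008]
h 0.078 588 [ 0.455  -0.2896] [-0.0006  0.0008]
(array([ 0.4564, -0.2892]), np.float64(0.0386), 1432)
```

View pics/w28.png

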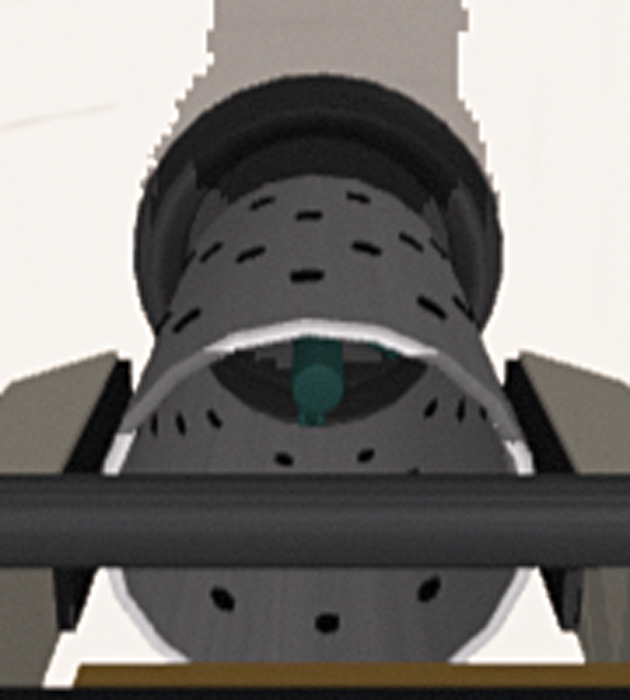

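Call:
{"api": "send_rows", "payload": {"series": [[0,0,0.006,0,0,0,0.7],[0,0,0.006,0,0,0,0.7],[0,0,0.006,0,0,0,0.7],[0,0,0,0,0,0,0.7],[0,0,0,0,0,0,0.7]]}}

```text
time: 22.52
tool_pos: [0.4553, -0.2901, 0.0477]
tool_rot: [-3.141, 0.001, -0.0]
contact_force: [0.8, 1.0, -2.5]
opening: 0.0626
```

Run:
```python
from h import *
o=observe();t=o['tool_pos'];print(t,o['tool_rot'],o['contact_force'])
c=cam('wrist'); save(c,'w29.png',(170,120,350,320),3.5); P=cloud(c); flask(P,t,.031,.09,.0245)
```

```text
[ 0.45527181 -0.290143    0.04765507] [-3.14080664e+00  1.02794907e-03 -2.18901597e-04] [ 0.76769339  0.95293554 -2.51156017]
h 0.006 146 [ 0.4545 -0.2889] [-0.0007  0.0013]
h 0.024 200 [ 0.4546 -0.2889] [-0.0007  0.0013]
h 0.042 260 [ 0.4546 -0.2889] [-0.0007  0.0012]
h 0.06 420 [ 0.4547 -0.2892] [-0.0006  0.0009]
h 0.078 581 [ 0.4547 -0.2892] [-0.0006  0.0009]
```

View pics/w29.png

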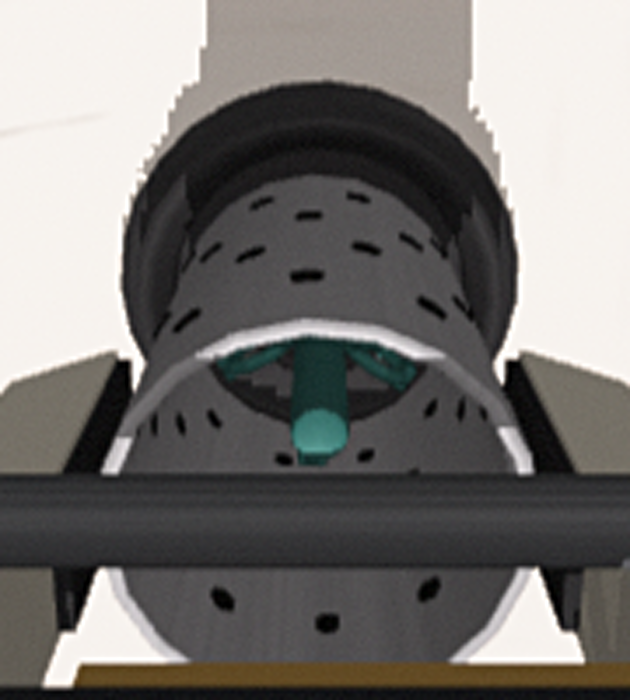

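Call:
{"api": "send_rows", "payload": {"series": [[0.0006,0,0.004,0,0,0,0.7],[0,0,0.004,0,0,0,0.7],[0,0,0,0,0,0,0.7],[0,0,0.003,0,0,0,0.7],[0,0,0,0,0,0,0.7]]}}

```text
time: 22.98
tool_pos: [0.456, -0.2902, 0.0368]
tool_rot: [-3.141, 0.001, -0.0]
contact_force: [-0.4, 0.5, -2.4]
opening: 0.0623
```

Call:
{"api": "send_rows", "payload": {"series": [[0,0,0.002,0,0,0,0.7],[0,0,0.001,0,0,0,0.7],[0,0,0,0,0,0,0.7]]}}

```text
time: 23.23
tool_pos: [0.4561, -0.2903, 0.0341]
tool_rot: [-3.141, 0.0, -0.0]
contact_force: [0.3, -1.1, -2.8]
opening: 0.0625
```

Run:
```python
from h import *
o=observe();t=o['tool_pos'];print(t,o['tool_rot'],o['contact_force'])
c=cam('wrist'); save(c,'w30.png',(170,120,350,320),3.5); P=cloud(c); flask(P,t,.031,.09,.0245)
```

```text
[ 0.45610141 -0.29032505  0.03410623] [-3.14143018e+00  2.44974529e-04 -2.11115965e-04] [ 0.26118067 -1.07733418 -2.76241819]
h 0.006 468 [ 0.4592 -0.2911] [ 0.0031 -0.0008]
h 0.024 205 [ 0.4554 -0.2891] [-0.0007  0.0012]
h 0.042 257 [ 0.4554 -0.2892] [-0.0007  0.0012]
h 0.06 427 [ 0.4555 -0.2894] [-0.0006  0.0009]
h 0.078 583 [ 0.4555 -0.2894] [-0.0006  0.0009]
```

View pics/w30.png

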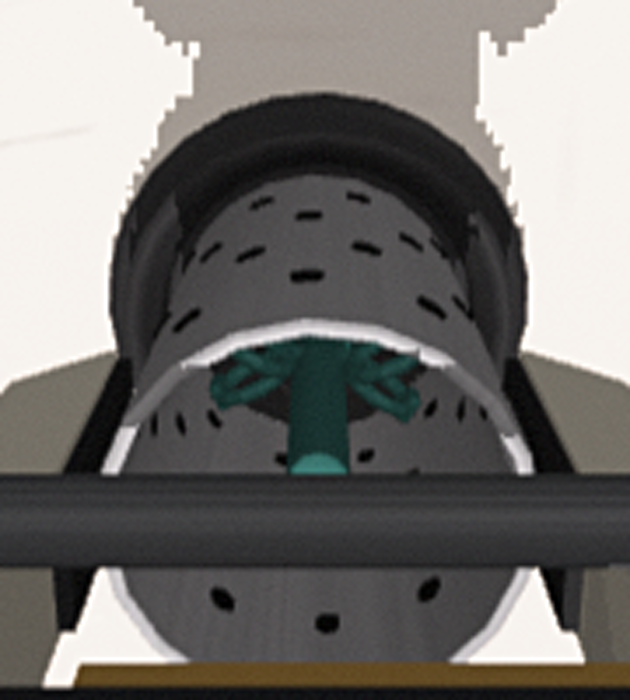

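Call:
{"api": "send_rows", "payload": {"series": [[0,0,0.0015,0,0,0,0.7],[0,0,0,0,0,0,0.7],[0,0,0,0,0,0,0.7]]}}

```text
time: 23.53
tool_pos: [0.4564, -0.2906, 0.0331]
tool_rot: [3.141, -0.0, -0.0]
contact_force: [-0.4, -0.2, 0.3]
opening: 0.0622
```

Call:
{"api": "send_rows", "payload": {"series": [[0,0,0.001,0,0,0,0.7],[0,0,0,0,0,0,0.7],[0,0,0,0,0,0,0.7]]}}

```text
time: 23.78
tool_pos: [0.4565, -0.2906, 0.033]
tool_rot: [3.141, -0.001, -0.0]
contact_force: [-2.6, 0.3, 8.6]
opening: 0.0625
```

Call:
{"api": "send_rows", "payload": {"series": [[0,0,0,0,0,0,0.25],[0,0,0,0,0,0,0.2],[0,0,0,0,0,0,0.1],[0,0,0,0,0,0,0],[0,0,0,0,0,0,0]]}}

```text
time: 24.2
tool_pos: [0.4562, -0.2904, 0.0317]
tool_rot: [-3.142, 0.0, -0.0]
contact_force: [-0.1, -0.2, 0.6]
opening: 0.0885
```

Call:
{"api": "send_rows", "payload": {"series": [[0,0,0,0,0,0,0],[0,0,-0.015,0,0,0,0],[0,0,-0.03,0,0,0,0],[0,0,-0.04,0,0,0,0],[0,0,-0.03,0,0,0,0]]}}

```text
time: 24.62
tool_pos: [0.4564, -0.2905, 0.149]
tool_rot: [3.141, -0.001, -0.0]
contact_force: [1.0, -0.3, 0.3]
opening: 0.0918
```

Call:
{"api": "send_rows", "payload": {"series": [[0,0,-0.02,0,0,0,0],[0,0,0,0,0,0,0],[0,0,0,0,0,0,0]]}}

```text
time: 24.87
tool_pos: [0.4566, -0.2907, 0.1677]
tool_rot: [3.14, -0.002, -0.0]
contact_force: [-0.2, -0.1, -0.4]
opening: 0.092
```

Run:
```python
from h import *
o=observe();t=o['tool_pos'];print(t,o['tool_rot'],o['contact_force'],o['opening'])
c=cam('wrist'); save(c,'w31.png',s=1.5); P=cloud(c)
print(ringfit(P,(.456,-.289),.094,.102,.025,.036))
print(ringfit(P,(.456,-.289),.016,.022,.036,.047))
q=wax(c,(.456,-.289),.02,.08);print(len(q),q.mean(0),q.max(0))
print('nf',ringfit(P,(.6276,-.2155),.072,.08,.018,.03))
k=P[0:60,230:300].reshape(-1,3);
```

```text
[ 0.45659018 -0.29068651  0.16766427] [ 3.13997345e+00 -1.80785143e-03 -1.74177778e-04] [-0.17500874 -0.14544048 -0.39867467] 0.09199245483493582
(array([ 0.4566, -0.2894]), np.float64(0.0294), 654)
(array([ 0.4556, -0.2893]), np.float64(0.0393), 599)
86 [ 0.456795   -0.28906421  0.08605487] [ 0.46093912 -0.28430578  0.08797048]
nf (array([ 0.6272, -0.2164]), np.float64(0.0231), 283)
```

View pics/w31.png

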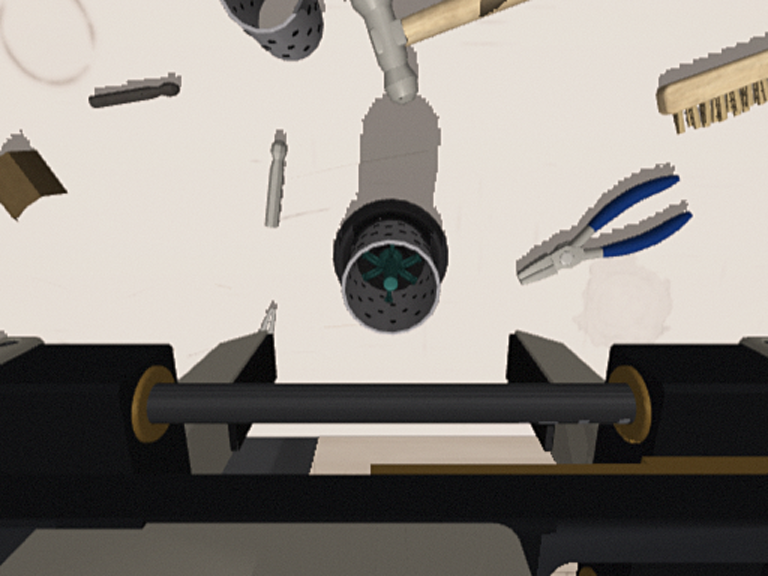

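Call:
{"api": "send_rows", "payload": {"series": [[0.034,-0.015,0,0,0,0,0.15],[0.034,-0.015,0,0,0,0,0.15],[0.034,-0.015,0,0,0,0,0.15],[0.034,-0.015,0,0,0,0,0.15],[0.034,-0.014,0,0,0,0,0.15]]}}

```text
time: 25.33
tool_pos: [0.6267, -0.215, 0.1643]
tool_rot: [-3.14, 0.004, -0.0]
contact_force: [0.4, -0.9, -0.0]
opening: 0.0783
```

Call:
{"api": "send_rows", "payload": {"series": [[0,0,0,0,0,0,0.15],[0,0,0,0,0,0,0.15],[0,0,0,0,0,0,0.15]]}}

```text
time: 25.58
tool_pos: [0.6251, -0.2161, 0.1646]
tool_rot: [-3.14, 0.004, 0.0]
contact_force: [0.2, 0.8, -0.2]
opening: 0.0781
```

Run:
```python
from h import *
o=observe();t=o['tool_pos'];print(t,o['tool_rot'],o['opening'])
c=cam('wrist'); save(c,'w32.png',s=1.5); P=cloud(c)
print('nf',ringfit(P,(.6276,-.2155),.072,.08,.018,.03))
q=P.reshape(-1,3); k=q[(q[:,2]>.008)&(q[:,1]<-.25)&(q[:,1]>-.31)&(q[:,0]>.58)&(q[:,0]<.68)&(q[:,2]<.08)]; print('hammer',len(k),k.min(0),k.max(0))
```

```text
[ 0.62511768 -0.21614667  0.16455547] [-3.14032307e+00  3.81040938e-03  1.48751638e-04] 0.07814586628671646
nf (array([ 0.6286, -0.2159]), np.float64(0.0234), 429)
hammer 1536 [ 0.58000779 -0.30988009  0.00807219] [ 0.65797807 -0.25925936  0.03344585]
```

View pics/w32.png

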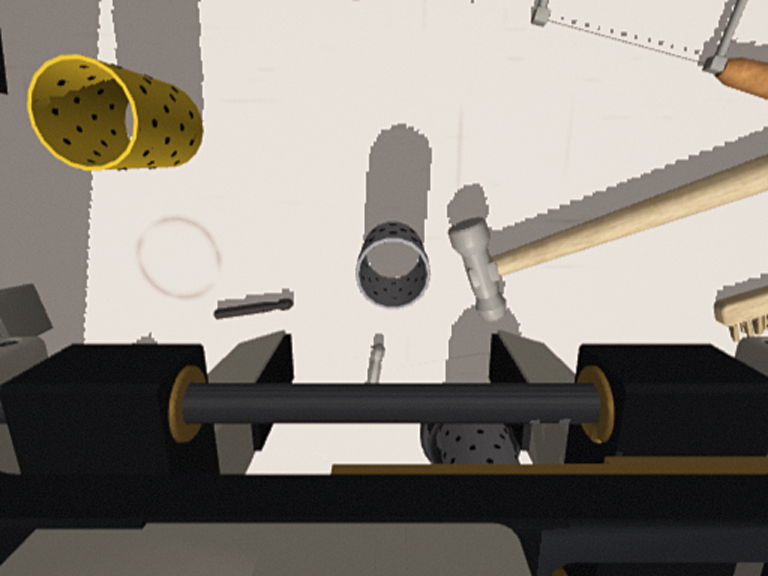

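Call:
{"api": "send_rows", "payload": {"series": [[0.002,0.0005,0.02,0,0,0,0.15],[0,0,0.03,0,0,0,0.15],[0,0,0.03,0,0,0,0.15],[0,0,0,0,0,0,0.15],[0,0,0,0,0,0,0.15]]}}

```text
time: 26.05
tool_pos: [0.6264, -0.2173, 0.0859]
tool_rot: [-3.14, 0.004, -0.002]
contact_force: [0.5, -1.0, 0.3]
opening: 0.0782
```

Call:
{"api": "send_rows", "payload": {"series": [[0,0,0.025,0,0,0,0.15],[0,0,0.025,0,0,0,0.15],[0,0,0.02,0,0,0,0.15],[0,0,0,0,0,0,0.15],[0,0,0,0,0,0,0.15]]}}

```text
time: 26.47
tool_pos: [0.6286, -0.2176, 0.0184]
tool_rot: [3.141, -0.001, -0.001]
contact_force: [0.9, -0.1, -0.0]
opening: 0.0781
```

Run:
```python
from h import *
o=observe();t=o['tool_pos'];print(t,o['tool_rot'],o['opening'],o['contact_force'])
c=cam('wrist'); save(c,'w33.png',s=1.5); P=cloud(c)
print('nf',ringfit(P,(.6276,-.2155),.072,.08,.018,.03)); flask(P,t,.025,.075,t[2])
```

```text
[ 0.62860777 -0.21761499  0.01843936] [ 3.14098872e+00 -1.09266083e-03 -8.03814908e-04] 0.07812787080679534 [ 0.92863322 -0.07681355 -0.00520283]
nf (array([ 0.6287, -0.2159]), np.float64(0.0235), 1423)
h 0.006 154 [ 0.6278 -0.216 ] [-0.0008  0.0016]
h 0.02 195 [ 0.6279 -0.2159] [-0.0007  0.0017]
h 0.034 201 [ 0.6278 -0.2159] [-0.0008  0.0017]
h 0.049 278 [ 0.6277 -0.2159] [-0.0009  0.0017]
h 0.063 380 [ 0.6277 -0.2159] [-0.0009  0.0017]
```

View pics/w33.png

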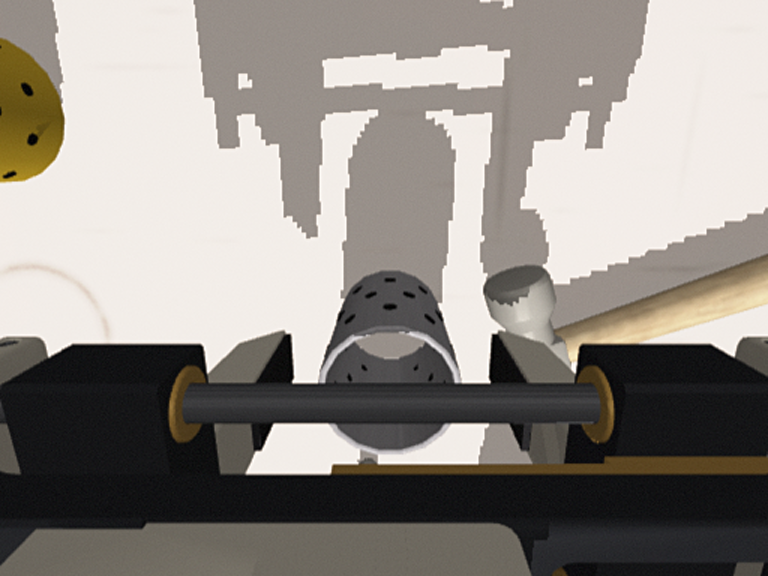

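Call:
{"api": "send_rows", "payload": {"series": [[0,-0.0006,0.002,0,0,0,0.4],[0,0,0,0,0,0,0.5],[0,0,0,0,0,0,0.6],[0,0,0,0,0,0,0.7],[0,0,0,0,0,0,0.8]], "newtons": 25}}

```text
time: 26.93
tool_pos: [0.6285, -0.2165, 0.0154]
tool_rot: [3.141, -0.001, -0.0]
contact_force: [-0.4, -2.3, 1.5]
opening: 0.0489
```

Call:
{"api": "send_rows", "payload": {"series": [[0,0,0,0,0,0,0.8],[0,0,0,0,0,0,0.8],[0,0,0,0,0,0,0.8]]}}

```text
time: 27.18
tool_pos: [0.6285, -0.2165, 0.0154]
tool_rot: [3.141, -0.001, -0.0]
contact_force: [-0.8, 1.0, 4.4]
opening: 0.0486
```

Call:
{"api": "send_rows", "payload": {"series": [[0,0,-0.015,0,0,0,0.8],[0,0,-0.025,0,0,0,0.8],[0,0,-0.03,0,0,0,0.8],[0,0,-0.03,0,0,0,0.8],[0,0,-0.03,0,0,0,0.8]]}}

```text
time: 27.6
tool_pos: [0.6276, -0.216, 0.1452]
tool_rot: [-3.141, 0.002, -0.0]
contact_force: [0.6, -0.9, -2.4]
opening: 0.0487
```

Run:
```python
from h import *
o=observe();t=o['tool_pos'];print(t,o['tool_rot'],o['opening'],o['contact_force'])
c=cam('wrist'); save(c,'w34.png',s=1.5); P=cloud(c); flask(P,t,.025,.075,.017)
```

```text
[ 0.62760275 -0.21599329  0.1451704 ] [-3.14075215e+00  1.84170391e-03 -1.90865633e-04] 0.04870846551422957 [ 0.59773774 -0.8864246  -2.44311197]
h 0.006 138 [ 0.6269 -0.215 ] [-0.0007  0.001 ]
h 0.02 186 [ 0.627 -0.215] [-0.0006  0.001 ]
h 0.034 201 [ 0.627  -0.2149] [-0.0006  0.0011]
h 0.049 335 [ 0.627 -0.215] [-0.0006  0.001 ]
h 0.063 508 [ 0.6271 -0.215 ] [-0.0005  0.001 ]
```

View pics/w34.png

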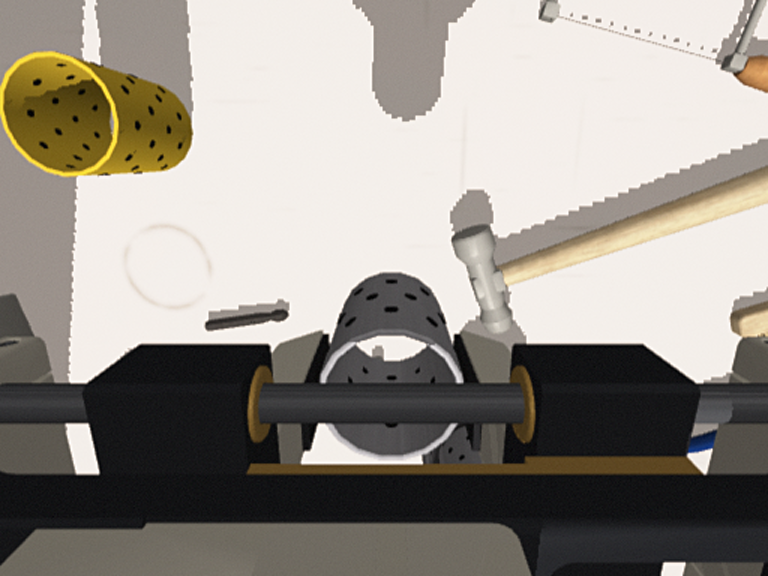

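Call:
{"api": "send_rows", "payload": {"series": [[0,-0.02,0,0,0,0,0.8],[0.002,-0.034,0,0,0,0,0.8],[0.002,-0.036,0,0,0,0,0.8],[0.002,-0.036,0,0,0,0,0.8],[0.002,-0.036,0,0,0,0,0.8]]}}

```text
time: 28.07
tool_pos: [0.6356, -0.0528, 0.1439]
tool_rot: [-3.141, 0.001, -0.001]
contact_force: [1.8, 0.3, -0.8]
opening: 0.0486
```

Call:
{"api": "send_rows", "payload": {"series": [[0.002,-0.036,0,0,0,0,0.8],[0.002,-0.036,0,0,0,0,0.8],[0.002,-0.036,0,0,0,0,0.8],[0.002,-0.036,0,0,0,0,0.8],[0.002,-0.034,0,0,0,0,0.8]]}}

```text
time: 28.48
tool_pos: [0.6456, 0.1258, 0.1439]
tool_rot: [3.142, 0.001, 0.0]
contact_force: [0.7, -0.1, -1.4]
opening: 0.0487
```

Call:
{"api": "send_rows", "payload": {"series": [[0.002,-0.025,0,0,0,0,0.8],[0.001,-0.015,0,0,0,0,0.8],[0,0,0,0,0,0,0.8],[0,0,0,0,0,0,0.8],[0,0,0,0,0,0,0.8]]}}

```text
time: 28.9
tool_pos: [0.6492, 0.1622, 0.1443]
tool_rot: [3.141, 0.001, -0.001]
contact_force: [0.7, -0.1, -0.6]
opening: 0.0488
```

Run:
```python
from h import *
o=observe();t=o['tool_pos'];print(t,o['tool_rot'],o['opening'],o['contact_force'])
c=cam('wrist'); save(c,'w35.png',s=1.5); P=cloud(c); flask(P,t,.025,.075,.0155)
print(ringfit(P,(.6495,.179),.016,.024,.028,.041))
```

```text
[0.64920809 0.16224216 0.14429073] [ 3.14064185e+00  8.83417645e-04 -1.09571469e-03] 0.04878480076142492 [ 0.72588388 -0.08662363 -0.55262612]
h 0.006 151 [0.6485 0.1633] [-0.0007  0.001 ]
h 0.02 204 [0.6487 0.1633] [-0.0005  0.001 ]
h 0.034 209 [0.6486 0.1633] [-0.0006  0.0011]
h 0.049 351 [0.6486 0.1632] [-0.0006  0.001 ]
h 0.063 501 [0.6487 0.1632] [-0.0005  0.0009]
(array([0.6494, 0.1786]), np.float64(0.0331), 712)
```

View pics/w35.png

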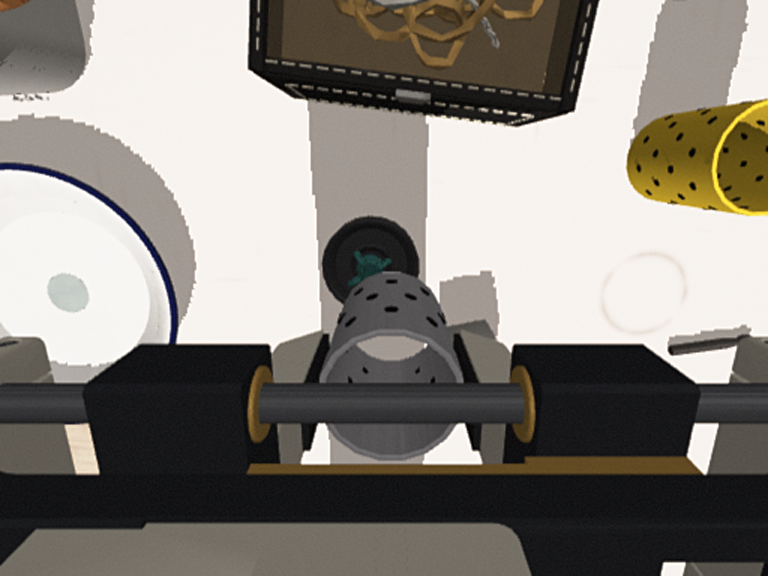

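Call:
{"api": "send_rows", "payload": {"series": [[0.0006,-0.008,0,0,0,0,0.8],[0,-0.0075,0,0,0,0,0.8],[0,0,0.01,0,0,0,0.8],[0,0,0.01,0,0,0,0.8],[0,0,0.01,0,0,0,0.8]]}}

```text
time: 29.37
tool_pos: [0.6495, 0.179, 0.1133]
tool_rot: [3.141, 0.001, -0.0]
contact_force: [0.1, 0.2, -2.2]
opening: 0.0488
```

Call:
{"api": "send_rows", "payload": {"series": [[0,0,0.008,0,0,0,0.8],[0,0,0,0,0,0,0.8],[0,0,0,0,0,0,0.8],[0,0,0,0,0,0,0.8]]}}

```text
time: 29.7
tool_pos: [0.6502, 0.1791, 0.107]
tool_rot: [3.142, -0.0, -0.0]
contact_force: [-1.1, -0.1, -2.1]
opening: 0.0485
```

Run:
```python
from h import *
o=observe();t=o['tool_pos'];print(t,o['tool_rot'],o['opening'],o['contact_force'])
c=cam('wrist'); save(c,'w36.png',(170,120,350,320),3.5); P=cloud(c); flask(P,t,.025,.075,.0155)
print(ringfit(P,(.6495,.179),.016,.024,.028,.041))
```

```text
[0.6501688  0.17905698 0.1069727 ] [ 3.14152854e+00 -4.67620303e-04 -3.72832128e-04] 0.04847331438040583 [-1.0655853  -0.07896262 -2.09404868]
h 0.006 159 [0.6495 0.1801] [-0.0007  0.001 ]
h 0.02 204 [0.6496 0.1801] [-0.0006  0.001 ]
h 0.034 217 [0.6495 0.1801] [-0.0007  0.0011]
h 0.049 339 [0.6495 0.18  ] [-0.0006  0.001 ]
h 0.063 505 [0.6496 0.18  ] [-0.0006  0.0009]
(array([0.6493, 0.1787]), np.float64(0.0331), 810)
```

View pics/w36.png

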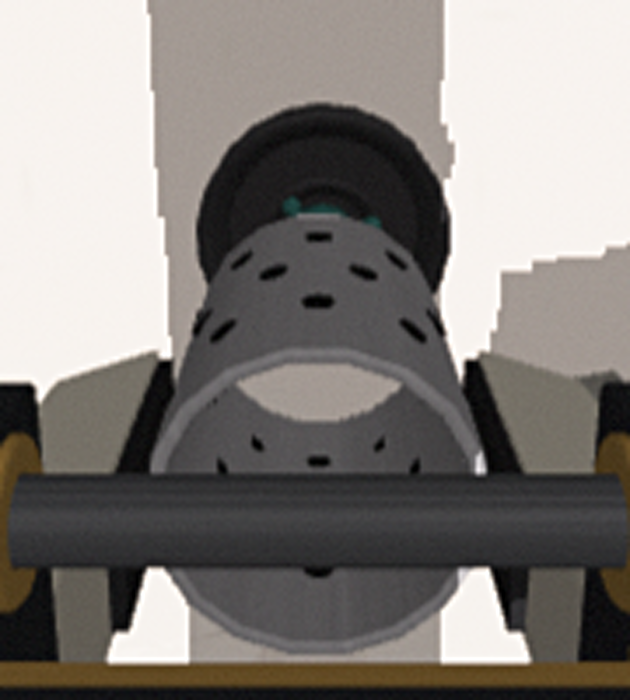

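Call:
{"api": "send_rows", "payload": {"series": [[0,0.0013,0,0,0,0,0.8],[0,0,0.008,0,0,0,0.8],[0,0,0.008,0,0,0,0.8],[0,0,0.008,0,0,0,0.8],[0,0,0.008,0,0,0,0.8]]}}

```text
time: 30.17
tool_pos: [0.6495, 0.1778, 0.0735]
tool_rot: [3.141, 0.001, -0.0]
contact_force: [1.1, 0.1, -1.2]
opening: 0.0488
```

Call:
{"api": "send_rows", "payload": {"series": [[0,0,0,0,0,0,0.8],[0,0,0,0,0,0,0.8],[0,0,0,0,0,0,0.8]]}}

```text
time: 30.42
tool_pos: [0.6501, 0.1779, 0.0748]
tool_rot: [3.142, -0.0, -0.0]
contact_force: [0.3, -0.4, -2.0]
opening: 0.0488
```

Run:
```python
from h import *
o=observe();t=o['tool_pos'];print(t,o['tool_rot'],o['opening'],o['contact_force'])
c=cam('wrist'); save(c,'w37.png',(170,120,350,320),3.5); P=cloud(c); flask(P,t,.025,.075,.0155)
print(ringfit(P,(.6495,.179),.016,.024,.028,.041))
```

```text
[0.6500707  0.1779285  0.07483883] [ 3.14156957e+00 -2.37707792e-04 -1.47776913e-04] 0.04881184141534158 [ 0.28386261 -0.44711806 -1.99241071]
h 0.006 151 [0.6494 0.1789] [-0.0007  0.001 ]
h 0.02 196 [0.6495 0.179 ] [-0.0005  0.001 ]
h 0.034 218 [0.6494 0.179 ] [-0.0006  0.0011]
h 0.049 340 [0.6494 0.1789] [-0.0006  0.0009]
h 0.063 507 [0.6495 0.1789] [-0.0006  0.0009]
(array([0.6491, 0.1786]), np.float64(0.0332), 1252)
```

View pics/w37.png

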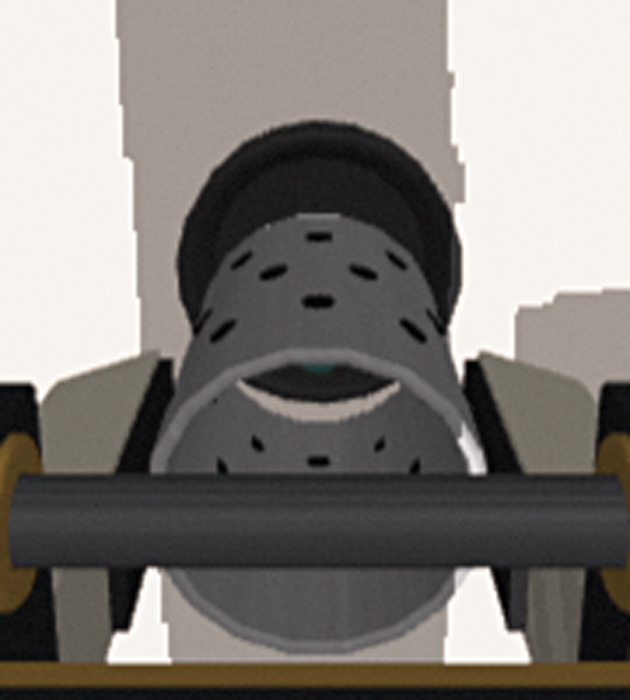

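Centred within a millimetre. Continuing down.

Call:
{"api": "send_rows", "payload": {"series": [[0,0,0.006,0,0,0,0.8],[0,0,0.007,0,0,0,0.8],[0,0,0.007,0,0,0,0.8],[0,0,0,0,0,0,0.8],[0,0,0,0,0,0,0.8]]}}

```text
time: 30.88
tool_pos: [0.6493, 0.1778, 0.0538]
tool_rot: [3.141, 0.002, -0.0]
contact_force: [0.2, 0.9, -0.9]
opening: 0.0483
```

Call:
{"api": "send_rows", "payload": {"series": [[0,0,0.006,0,0,0,0.8],[0,0,0.006,0,0,0,0.8],[0,0,0,0,0,0,0.8],[0,0,0,0,0,0,0.8],[0,0,0,0,0,0,0.8]]}}

```text
time: 31.3
tool_pos: [0.65, 0.1779, 0.0428]
tool_rot: [3.142, -0.0, -0.0]
contact_force: [-0.1, 0.3, -1.9]
opening: 0.0486
```

Run:
```python
from h import *
o=observe();t=o['tool_pos'];print(t,o['tool_rot'],o['opening'],o['contact_force'])
c=cam('wrist'); save(c,'w38.png',(170,120,350,320),3.5); P=cloud(c); flask(P,t,.025,.075,.0155)
```

```text
[0.64998247 0.17786448 0.04279464] [ 3.14153346e+00 -8.93895831e-05 -1.86837926e-04] 0.048561086173004676 [-0.091006    0.2872163  -1.86028113]
h 0.006 150 [0.6493 0.1789] [-0.0007  0.001 ]
h 0.02 196 [0.6494 0.1789] [-0.0006  0.0011]
h 0.034 216 [0.6493 0.1789] [-0.0006  0.0011]
h 0.049 343 [0.6493 0.1788] [-0.0006  0.001 ]
h 0.063 496 [0.6494 0.1788] [-0.0006  0.0009]
```

View pics/w38.png

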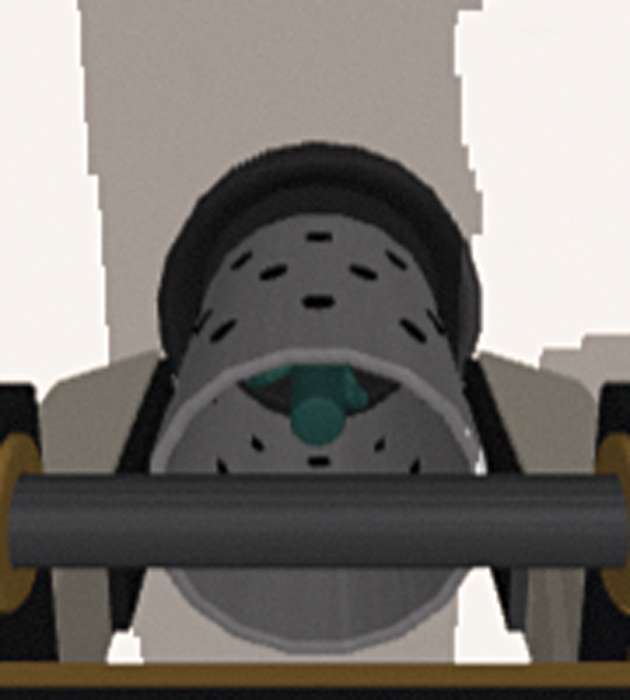

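Call:
{"api": "send_rows", "payload": {"series": [[0,0,0.005,0,0,0,0.8],[0,0,0.005,0,0,0,0.8],[0,0,0.004,0,0,0,0.8],[0,0,0,0,0,0,0.8],[0,0,0,0,0,0,0.8]]}}

```text
time: 31.77
tool_pos: [0.6496, 0.1778, 0.0282]
tool_rot: [3.141, 0.001, -0.0]
contact_force: [-0.3, -0.6, -1.6]
opening: 0.0485
```

Call:
{"api": "send_rows", "payload": {"series": [[0,0,0.003,0,0,0,0.8],[0,0,0,0,0,0,0.8],[0,0,0.002,0,0,0,0.8],[0,0,0,0,0,0,0.8],[0,0,0,0,0,0,0.8]]}}

```text
time: 32.18
tool_pos: [0.6499, 0.1778, 0.0237]
tool_rot: [3.141, 0.0, -0.0]
contact_force: [-0.3, 0.5, -2.2]
opening: 0.0487
```

Run:
```python
from h import *
o=observe();t=o['tool_pos'];print(t,o['tool_rot'],o['opening'],o['contact_force'])
c=cam('wrist'); save(c,'w39.png',(170,120,350,320),3.5); P=cloud(c); flask(P,t,.025,.075,.0155)
```

```text
[0.64986739 0.17783142 0.02374204] [ 3.14149231e+00  6.80342422e-05 -1.87257008e-04] 0.04869336923459838 [-0.25691624  0.49416672 -2.15398654]
h 0.006 421 [0.6525 0.1773] [ 0.0026 -0.0005]
h 0.02 198 [0.6493 0.1789] [-0.0006  0.0011]
h 0.034 214 [0.6492 0.1789] [-0.0007  0.0011]
h 0.049 358 [0.6492 0.1788] [-0.0007  0.001 ]
h 0.063 504 [0.6493 0.1787] [-0.0006  0.0009]
```

View pics/w39.png

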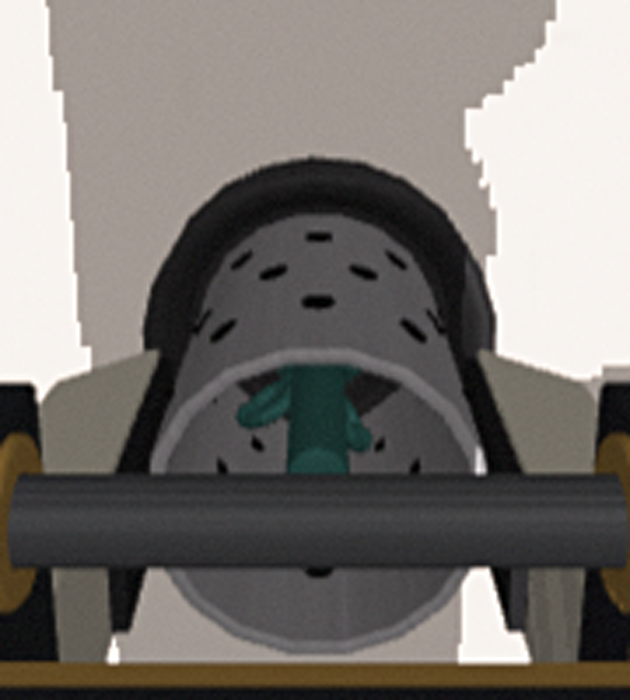

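Call:
{"api": "send_rows", "payload": {"series": [[0,0,0.001,0,0,0,0.8],[0,0,0,0,0,0,0.8],[0,0,0,0,0,0,0.8]]}}

```text
time: 32.48
tool_pos: [0.6502, 0.1779, 0.0234]
tool_rot: [-3.142, -0.001, -0.0]
contact_force: [-0.2, -0.6, 2.0]
opening: 0.0488
```

Call:
{"api": "send_rows", "payload": {"series": [[0,0,0.001,0,0,0,0.8],[0,0,0,0,0,0,0.8],[0,0,0,0,0,0,0.8]]}}

```text
time: 32.73
tool_pos: [0.6503, 0.1779, 0.0233]
tool_rot: [-3.142, -0.001, -0.0]
contact_force: [-3.5, -0.8, 7.2]
opening: 0.0487
```

Contact with the base floor at the expected height. Release and retreat.

Call:
{"api": "send_rows", "payload": {"series": [[0,0,0,0,0,0,0.4],[0,0,0,0,0,0,0.35],[0,0,0,0,0,0,0.25],[0,0,0,0,0,0,0.2],[0,0,0,0,0,0,0.2]]}}

```text
time: 33.15
tool_pos: [0.6498, 0.1778, 0.0215]
tool_rot: [3.141, 0.0, -0.0]
contact_force: [-0.9, 0.0, 0.1]
opening: 0.0719
```

Call:
{"api": "send_rows", "payload": {"series": [[0,0,0,0,0,0,0.2],[0,0,-0.015,0,0,0,0.2],[0,0,-0.03,0,0,0,0.2],[0,0,-0.04,0,0,0,0.2],[0,0,-0.03,0,0,0,0.2]]}}

```text
time: 33.57
tool_pos: [0.6502, 0.1779, 0.1392]
tool_rot: [-3.141, -0.001, -0.0]
contact_force: [1.3, 0.9, 0.0]
opening: 0.0736
```

Call:
{"api": "send_rows", "payload": {"series": [[0,0,-0.03,0,0,0,0.2],[-0.02,0,-0.02,0,0,0,0.2],[-0.02,0,0,0,0,0,0.2],[0,0,0,0,0,0,0.2],[0,0,0,0,0,0,0.2]]}}

```text
time: 33.98
tool_pos: [0.6095, 0.178, 0.1874]
tool_rot: [3.142, -0.001, 0.0]
contact_force: [0.9, 0.6, -0.4]
opening: 0.0733
```

Run:
```python
from h import *
o=observe();t=o['tool_pos'];print(t,o['tool_rot'],o['contact_force'],o['opening'])
c=cam('wrist'); save(c,'w40.png',s=1.5); P=cloud(c)
print('nf',ringfit(P,(.6495,.179),.079,.087,.018,.03)); print('base',ringfit(P,(.6495,.179),.016,.024,.028,.041))
q=wax(c,(.6495,.179),.02,.06);print(len(q),q.mean(0),q.max(0))
s=cam('scene'); save(s,'s40.png',s=1.5)
tc=cam('top'); save(tc,'t40.png',(140,90,400,260),3); P=cloud(tc)
print('top wf',ringfit(P,(.453,-.290),.092,.108,.025,.036)); print('top low',ringfit(P,(.43,.335),.042,.06,.025,.036))
```

```text
[0.60951613 0.17798805 0.18737377] [ 3.14152427e+00 -6.77803872e-04  2.39272006e-04] [ 0.88175148  0.63564361 -0.41442808] 0.0733181331443548
nf (array([0.6502, 0.1788]), np.float64(0.0234), 421)
base (array([0.6484, 0.1786]), np.float64(0.0336), 625)
79 [0.64907092 0.17906306 0.07169744] [0.65333531 0.18395266 0.07473386]
top wf (array([ 0.4514, -0.2899]), np.float64(0.0297), 59)
top low (array([0.439 , 0.3281]), np.float64(0.0296), 45)
```

View pics/w40.png

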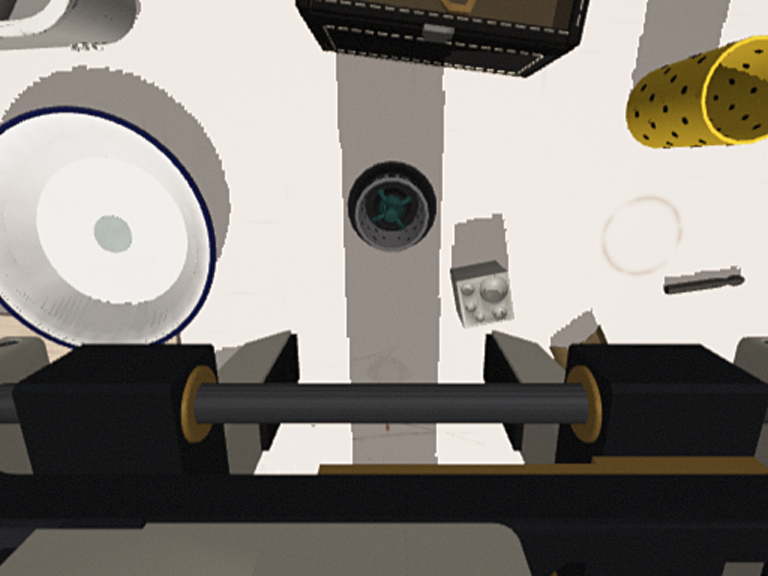

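View pics/s40.png

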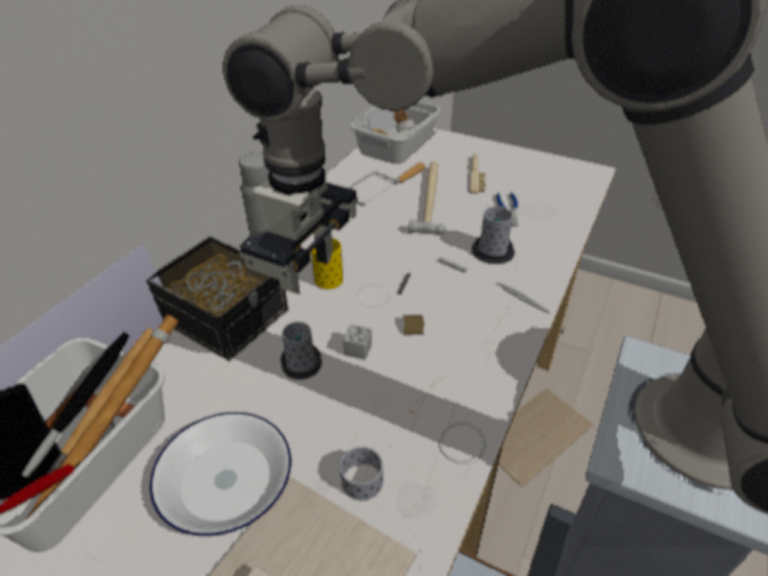

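View pics/t40.png

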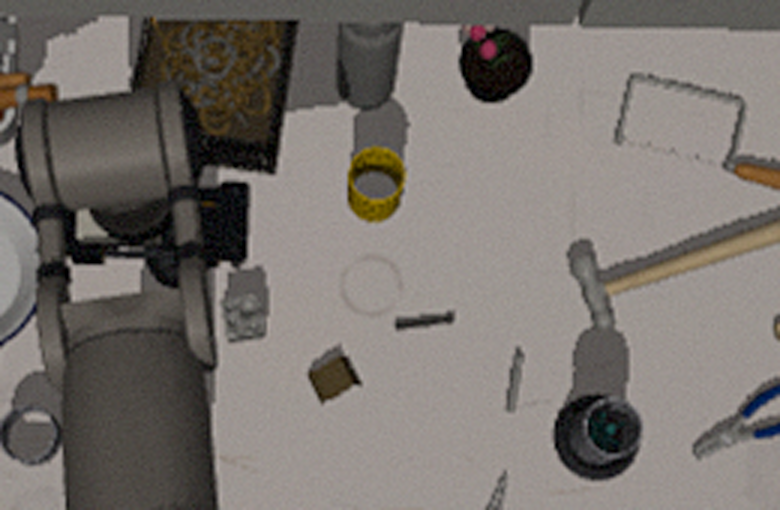

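Both flasks stand in their bases with the trees visible upright inside them. The spare and the yellow flask have not moved, and the gripper is clear.

```bash
python3 -c "
from cell import workorder,observe
print(observe()['time'],workorder.hand_in())"
```

```text
the job is handed in; nothing more can be done
34.1333 None
```

Both flasks are made up and the job was handed in at about 34 s. The trees went onto their bases first, then the flasks were lowered over them and released.

**Last checks**
- **Wide set:** seen from the wrist camera after release, the flask is concentric with its rim to about 1 mm. The tree stands upright inside with its top at 86 mm, as expected. The flask touched the base floor at the expected height.
- **Narrow set:** the flask's upper edge is at the right height and matches the tree and the base centre to about 2 mm. The tree top is at 72 mm, as expected. This flask also touched the floor at the expected height.
- **Forces:** the highest reading I saw was about 9 N, on seating the flasks. I saw no sign of steel touching wax.
- **Left alone:** the spare and yellow flasks were not touched.

**What failed or disagreed**
- **First grasp missed:** my first grasp of the tall tree closed on air just above the sprue. The real fingertips sit about 32 mm higher than the reported tool position. I measured this from depth images and allowed for it afterwards. The tree had not moved.
- **Cameras disagree:** the top camera reads x about 4–5 mm lower than the wrist camera, so I placed everything by the wrist camera.

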